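# Clamp the frame rails for gluing and tidy the craft tray away

## Task

Lay the two picture-frame rails flat between the guide blocks of the gluing jig, one in each place, and push each toggle clamp's red handle all the way down over centre so that its rubber pad holds the rail. Put every craft thing that lies about (white glue bottle, cork sanding block, yellow tape roll, red wax tin: only some are there) into the blue tray, lying low and not piled on each other. Then slide the loaded tray right in under the low black-topped shelf until only its white knob and the tongue under it stick out, with nothing striking the shelf's underside; leave the mug, bottle, remote, phone, tissue box and dish where they are.

Things in the scene. Friction and masses are not known exactly. Their poses are not given: they have to be found in the camera images.
- jig: Gluing jig, fixed: plywood board 15 mm thick, x -95..95, y -150..160 mm from its origin (on the table). Two places, A at x -47.5, B at x 47.5; rails lie along y. At each place's -y end stands a toggle clamp: steel cheeks y -123..-33, up to 67 mm high; its bar stands up steeply while open and comes down towards +y. End stops 31 mm high at y 150.
- seat_a (a point): Place A: where a rail's centre (half-way up) must be, 27 mm above the table, axes as the jig, rail along y. Four guide blocks (tops 23 mm above the table) leave 46 mm for its width; they span y -63..-33 and 33..63 from here, so the sides between are free for fingers. The end stop is 80 mm away at +y; the pad comes down 40 mm away at -y.
- seat_b (a point): Place B: the same for the other place, axes as the jig.
- clamp_a (a joint): Handle angle of clamp A: 0 = fully open (handle rises 60 degrees above level, towards the jig's -y), 1.05 rad = fully down at its stop, level, locked. Dead centre at 0.93: before it the pad's spring pushes the handle back, past it the clamp locks. Pushing at the grip takes about 2 to 7 N. It stays where it is left when open.
- clamp_b (a joint): Handle angle of place B's clamp, as clamp_a.
- clamp_a_grip (a point): On the centre line of clamp A's red handle (round, 20 mm thick), 85 mm from its pivot and 35 mm from its round end; it moves with the handle. The pivot is fixed in the jig: in line with the middle of the place (175 mm from it towards -y), 36 mm above the table; the handle turns in the jig's y-z plane.
- clamp_b_grip (a point): The same on clamp B's handle.
- pad_a: Rubber pad (22 mm across) on the end of clamp A's arm, sprung; about 17 N on a rail 24 mm thick when locked.
- pad_b: Rubber pad of clamp B.
- rail1_mid (a point): Centre of frame rail 1: pale wooden bar with a gold line, 140 (x) x 36 (y) x 24 (z) mm, about 0.11 kg; x along its length. The two rails are alike and either goes in either place, either way round.
- rail2_mid (a point): Centre of frame rail 2, the same.
- riser: Low shelf, fixed, open towards its -x: black top, underside 52 mm and upper side 62 mm above the table, on pale side boards. Origin: on the table under its centre. Front edge at x = -105, back board's face at x = +100, inner faces of the side boards at y = +-125 mm. A green glass dish stands on it.
- tray_floor (a point): Blue tray, loose, about 0.5 kg: 180 (x) x 220 (y) mm, rim 18 mm high, walls and floor 4 mm thick. This point is the middle of its floor, 5 mm above the table. Its -x side carries the tongue with the knob, so it is pushed along +x. Home, its centre is between 12 mm short of the shelf's centre and 10 mm past it (at the back board).
- tray_knob (a point): White upright knob of the tray, 14 (x) x 44 (y) mm, from 7 to 41 mm above the table; 145 mm from the tray's centre towards its -x, and 48 mm clear of the tray's front wall. It stands on a flat tongue 60 mm wide, whose top is 7 mm above the table. This point is 28 mm above the table. Axes as the tray.
- glue_mid (a point): Middle of the body of the glue bottle that lies flat: white with a green band, 66 (x) x 42 (y) x 30 mm thick, orange nozzle along +x; the body spans x -45..21 from here, the nozzle ends at +47. May be absent.
- sander_mid (a point): Centre of the cork sanding block, 90 (x) x 45 (y) x 30 (z) mm. May be absent.
- tape_mid (a point): Centre of the yellow tape roll lying flat, 58 mm across, 28 mm high. May be absent.
- wax_mid (a point): Centre of the red wax tin, 60 mm across, 30 mm high. May be absent.

How it is judged:
By the outcome, as a careful person would: the job done as asked, in the order asked, and still so for the second after the job is handed in, with the robot touching nothing.
Of glue, sander, tape, wax only 2 to 4 are there at a start; the rules pass over those that are not, and their reading is None.
At some moment in a run one of glue, sander, tape, wax may be knocked a few centimetres aside while the robot is not near it.
Once in a run the grip may slacken for a moment while it holds something.
It also fails if it takes over 210 s, if anything falls off the work surface, if the arm or the gripper's body presses on something with over 40 N, if the wrist force passes 120 N, or if a joint passes its speed limit or range.

## Robot

A 6-joint arm with a two-finger parallel gripper is mounted at the origin on the work surface. World frame = base frame: x ahead of the robot, y to its left, z up, the work surface at z = 0. Lengths are in m, angles in rad, forces in N, time in s.
With the tool pointing down it reaches from about 0.35 to 0.725 m from the base axis. Payload 6 kg.
Tool frame: the origin (TCP) lies where the fingers leave the gripper's body, on its centre line; the fingertips stand nose_length ahead of it and the grasp point (between the pads) lies 54 mm ahead of it (nose_length is the distance from the TCP to the fingertips, in m); z points along the fingers, y is the line along which they close (so a half turn about z gives the same grasp; the last joint's range is limited). The gripper opens to 85 mm and grips with 20 to 120 N. Pads are 22 mm wide; open, the fingers measure 114 mm over their backs; the gripper's body (76 mm by 85 mm) begins 54 mm behind the grasp point. The pads swing forward as they close: fully open they stand 13 mm farther back than shut.
Start: joints at [1.455, 0.04, 0.085, 0, -1.615, -0.334], TCP at [0.261, 0.54, 0.304] pointing down, gripper open.
Joint ranges: [-2.56, 2.56], [-1.29, 2.01], [-1.08, 1.49], [-3.29, 1.98], [-2.81, -0.18], [-2.99, 2.99]. Speed limits (rad/s): [2.57, 2.57, 3.01, 3.14, 3.14, 3.14].

## Interface

Orientations are given as [roll, pitch, yaw] about the fixed x, y, z axes, in that order (R = Rz(yaw) Ry(pitch) Rx(roll)).
In Python, from station import get_obs, snapshot, calibration, job_done, nose_length gives the robot as it stands.
- The arm moves only by the shell command python3 -m crank 'ROWS' [OPENING] [FORCE]. ROWS is JSON, a list of rows, each a list of 2 entries, a list of its own where there are three numbers: the shift along the tool's x, y, z in units of 0.025 m (1.0 is 0.025 m), then the turn, a rotation vector about the tool's x, y, z in units of 90 degrees (1.0 is 90 degrees). In form: [[[dx, dy, dz], [wx, wy, wz]], ...]. A call has exactly 8 rows; each row shifts and turns the commanded pose from where the row before left it, along the tool's axes as they then stand; what a row does not reach is not made up. A row lasts 1/10 s, in which the tool goes at most 50 mm and 8.59 degrees, less where a joint would pass 70% of its speed; a pose out of reach is approached as far as the arm can. A call with a number of a shift or a turn outside -1 to 1 is refused whole. A call with a gripper value outside its range is refused whole. OPENING is the opening in per cent of the stroke, from 0 (shut) to 100 (fully open), set as the call begins (- or left out, the last holds). The fingers move at their own pace and stop on an object; FORCE is the grip in N (left out, the last holds). Time passes only in rows, so rows that do not move let the fingers close, or fill a call up. It gives the time, the measured TCP pose, the force, the opening and the grip force at its end, in the units of the state.
- get_obs(): the state, without advancing time (a new reading comes with each control period).
- snapshot(name): name is "scene" or "side" or "wrist"; returns (picture, depth): 420x560x3 uint8, red, green, blue; 420x560 float32, m along the optical axis (not along the pixel's ray), 0 where there is no reading.
- calibration(name): a dict with "intrinsics" (3x3 intrinsics, pixels), "k1" (the pictures are not rectified: a ray, as slopes to the right and down, at radius r is drawn at 1 + k1 r^2 times it, then the intrinsics apply), "extrinsics" (4x4, takes a point from world to camera coordinates); the wrist camera has in their place "mount" (4x4, takes a point from camera to tool coordinates, whose origin is the TCP and whose axes are the flange's). Camera axes: x right, y down, z forward; pixel columns grow to the right and rows downward; lengths in m; the calibration is good to about 2 mm. A picture is of the moment at which its call begins: read the wrist's pose just before it. calibration takes no time and is no camera call.
- job_done(): hands the job in; it is judged then, once.
The state is a dict: "time_s": time; "joint_positions": joint angles; "joint_vel": joint speeds; "joint_efforts": joint torques, N m; "ee_pos": TCP position; "tool_rot": TCP orientation; "wrist_force": force on the tool from outside, world axes, zero at the start; "ft_torque": the same for the moment, N m; "gripper_width": finger opening in m; "grasp_force": force on a finger pad.
Only numpy, scipy, OpenCV 4.12 (cv2) and the standard library are available. Lean on these libraries where they do the work, as an engineer would, in place of code of your own. Each camera call takes 0.05 s, during which the arm holds its last target. There are 200 camera calls.

## Working session

There is one attempt and no reset: what is moved stays moved. The work goes in short steps, Python scripts to look and compute and a shell command to move; the robot and the scene stay as the last step left them, time stands still between calls to the robot, and variables do not carry over. Pictures are saved under pics/ and viewed, at most 14 in all, crops included, and the job is handed in when it is done.

```bash
ls; mkdir -p pics; cat > h.py <<'E'
import numpy as np, cv2
from scipy.spatial.transform import Rotation as R
from station import get_obs, snapshot, calibration, job_done, nose_length
def T_tool(o=None):
    o=o or get_obs(); T=np.eye(4); r=np.array(o['tool_rot'])
    T[:3,:3]=R.from_euler('xyz',r).as_matrix() if r.shape==(3,) else r
    T[:3,3]=o['ee_pos']; return T
def cam(name,T=None):
    c=calibration(name); K=np.array(c['intrinsics'])
    if name=='wrist': W=T@np.array(c['mount'])
    else: W=np.linalg.inv(np.array(c['extrinsics']))
    return K,c['k1'],W
def ray(name,uv,T=None):
    K,k1,W=cam(name,T); d=np.array([k1,0,0,0],float)
    p=cv2.undistortPoints(np.array(uv,float).reshape(-1,1,2),K,d).reshape(-1,2)
    return W,np.c_[p,np.ones(len(p))]
def onz(name,uv,z,T=None):
    W,r=ray(name,uv,T); d=r@W[:3,:3].T; o=W[:3,3]
    return o+d*((z-o[2])/d[:,2])[:,None]
def cloud(name,depth,T=None):
    h,w=depth.shape; v,u=np.mgrid[:h,:w]
    W,r=ray(name,np.c_[u.ravel(),v.ravel()],T)
    P=(r*depth.reshape(-1,1))@W[:3,:3].T+W[:3,3]
    P[depth.ravel()==0]=np.nan
    return P.reshape(h,w,3)
def shot(name,fn):
    T=T_tool(); p,d=snapshot(name)
    cv2.imwrite(f'pics/{fn}.png',p[:,:,::-1]); np.savez(f'pics/{fn}.npz',p=p,d=d,T=T)
    return p,d,T
E
python3 - <<'E'
from h import *
o=get_obs(); print(o, nose_length if not callable(nose_length) else nose_length())
for n in ['scene','side']: shot(n,n+'0')
print(calibration('wrist')['mount']);print(cam('scene')[2][:3,3],cam('side')[2][:3,3])
E
```

```text
pics
{'time_s': 0.0, 'joint_positions': array([ 1.45469352e+00,  4.08164441e-02,  8.37797172e-02, -5.28196894e-04,
       -1.61549842e+00, -3.33696664e-01]), 'joint_vel': array([ 0.00170293,  0.0005044 ,  0.00037595,  0.00171822,  0.00077848,
       -0.00190705]), 'joint_efforts': array([ 1.40273646e-04, -3.68209112e+01,  3.47403646e+01,  6.93228588e+00,
       -5.50641838e-03,  1.54473878e-05]), 'ee_pos': array([0.26068536, 0.54017512, 0.30284635]), 'tool_rot': array([ 3.13977691e+00, -7.09263972e-05, -4.49776260e-01]), 'wrist_force': array([-0.30914507, -0.11943953, -0.11820103]), 'ft_torque': array([0.01284663, 0.01138241, 0.01341652]), 'grasp_force': 0.0, 'gripper_width': 0.08519859206105922} 0.0726
[[-8.69470248e-04 -9.55388703e-01 -2.95350082e-01  7.46911879e-02]
 [ 9.99999471e-01 -9.93247289e-04  2.69061890e-04 -5.15487262e-04]
 [-5.50414358e-04 -2.95349692e-01  9.55389060e-01 -6.98791757e-02]
 [ 0.00000000e+00  0.00000000e+00  0.00000000e+00  1.00000000e+00]]
[1.16000597 0.80195818 0.77601856] [ 0.34594685 -0.61548584  0.66373996]
```

View pics/scene0.png

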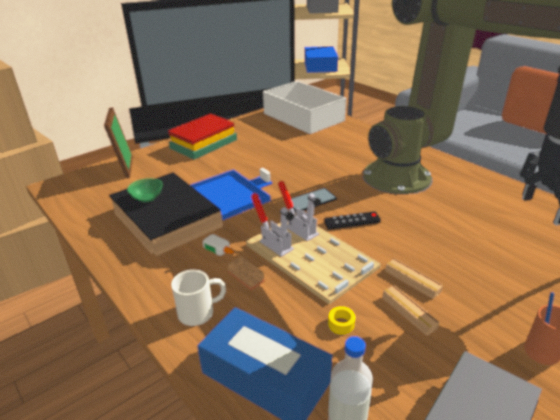

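View pics/side0.png

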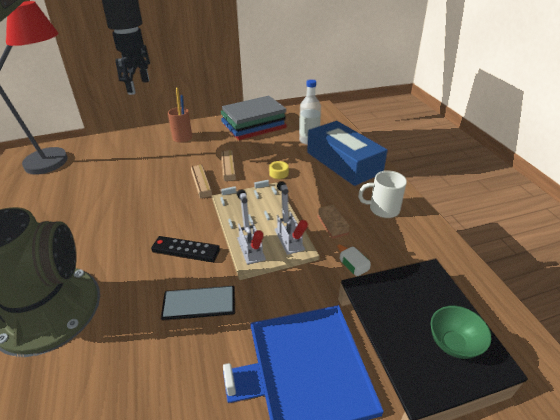

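```bash
cat >> h.py <<'E'
def load(fn):
    z=np.load(f'pics/{fn}.npz'); return z['p'],z['d'],z['T']
def ortho(views,x0,x1,y0,y1,mm,fn,zmin=-.05,zmax=.25):
    # image: up = +x, left = +y
    H=int((x1-x0)*1000/mm);Wd=int((y1-y0)*1000/mm); im=np.zeros((H,Wd,3),np.uint8);zb=np.full((H,Wd),-9.)
    for n,f in views:
        p,d,T=load(f); s=3; 
        d=cv2.resize(d,None,fx=s,fy=s,interpolation=cv2.INTER_NEAREST); pc=cv2.resize(p,None,fx=s,fy=s)
        h,w=d.shape; v,u=np.mgrid[:h,:w]; W,r=ray(n,np.c_[(u.ravel()+.5)/s-.5,(v.ravel()+.5)/s-.5],T)
        P=(r*d.reshape(-1,1))@W[:3,:3].T+W[:3,3]; c=pc.reshape(-1,3)
        ok=(d.ravel()>0)&(P[:,2]>zmin)&(P[:,2]<zmax); P=P[ok];c=c[ok]
        i=((x1-P[:,0])*1000/mm).astype(int); j=((y1-P[:,1])*1000/mm).astype(int)
        k=(i>=0)&(i<H)&(j>=0)&(j<Wd); i,j,P,c=i[k],j[k],P[k],c[k]
        o=np.argsort(P[:,2]); i,j,P,c=i[o],j[o],P[o],c[o]
        m=P[:,2]>zb[i,j]+.004; im[i[m],j[m]]=c[m]; zb[i[m],j[m]]=P[m,2]
    for g in np.arange(np.ceil(x0*10)/10,x1,.1):
        a=int((x1-g)*1000/mm); im[a,::4]=255; cv2.putText(im,f'{g:.1f}',(0,a-2),0,.35,(255,255,255),1)
    for g in np.arange(np.ceil(y0*10)/10,y1,.1):
        a=int((y1-g)*1000/mm); im[::4,a]=255; cv2.putText(im,f'{g:.1f}',(a+2,10),0,.35,(255,255,255),1)
    cv2.imwrite(f'pics/{fn}.png',im[:,:,::-1]); return im,zb
E
python3 - <<'E'
from h import *
ortho([('scene','scene0'),('side','side0')],.1,.9,-.5,.6,1.4,'o0')
E
```

```text
Traceback (most recent call last):
  File "h.py", line 46, in ortho
    a=int((x1-g)*1000/mm); im[a,::4]=255; cv2.putText(im,f'{g:.1f}',(0,a-2),0,.35,(255,255,255),1)
                           ~~^^^^^^^
IndexError: index 571 is out of bounds for axis 0 with size 571
```

```bash
python3 - <<'E'
from h import *
ortho([('scene','scene0'),('side','side0')],.09,.895,-.495,.595,1.4,'o0')
E
```

```text
(no output)
```

View pics/o0.png

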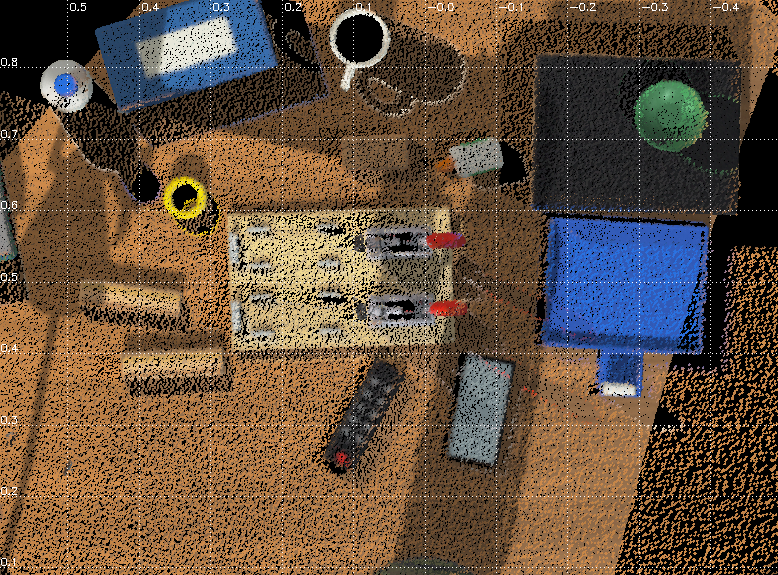

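The map shows everything clearly: jig (board cols 228-452, rows 208-350), rails near (133,300) and (175,363), tape (186,198), sander (377,155), glue (475,158), tray, riser; no wax. Next I fit the numbers.

```bash
cat >> h.py <<'E'
def pts(views,x0,x1,y0,y1,z0,z1):
    A=[]
    for n,f in views:
        p,d,T=load(f); P=cloud(n,d,T).reshape(-1,3); c=p.reshape(-1,3)
        k=(P[:,0]>x0)&(P[:,0]<x1)&(P[:,1]>y0)&(P[:,1]<y1)&(P[:,2]>z0)&(P[:,2]<z1); A.append(np.c_[P[k],c[k]])
    return np.vstack(A)
def rect(A,q=0):
    (cx,cy),(w,h),a=cv2.minAreaRect(A[:,:2].astype(np.float32)*1000)
    if w<h: w,h,a=h,w,a+90
    return f'c=({cx:.1f},{cy:.1f}) L={w:.1f} W={h:.1f} ang={(a+90)%180-90:.1f} n={len(A)} zmed={np.median(A[:,2])*1000:.1f} z95={np.percentile(A[:,2],95)*1000:.1f}'
E
python3 - <<'E'
from h import *
S=[('scene','scene0')];D=[('side','side0')]
for v in (S,D):
    print(v)
    for n,b in dict(table=(.25,.35,.1,.5,-.02,.02),rail1=(.44,.52,.32,.5,.018,.04),rail2=(.35,.425,.27,.44,.018,.04),board=(.38,.63,-.06,.3,.010,.019),
      tape=(.58,.66,.3,.41,.022,.04),sander=(.62,.72,.03,.15,.024,.04),glue=(.62,.72,-.12,.03,.02,.045),shelf=(.58,.85,-.46,-.1,.058,.067),tray=(.3,.61,-.42,-.12,.012,.03),
      knob=(.3,.38,-.35,-.2,.034,.06),barA=(.42,.49,-.03,.15,.085,.2),barB=(.52,.6,-.03,.15,.085,.2),hA=(.42,.49,-.12,.05,.085,.2)).items():
        A=pts(v,*b); 
        if len(A)>20: print(n,rect(A), 'x',np.round(np.percentile(A[:,0],[1,99]),3),'y',np.round(np.percentile(A[:,1],[1,99]),3), 'zmax',A[:,2].max().round(3))
E
```

```text
[('scene', 'scene0')]
table c=(300.0,300.0) L=399.9 W=99.9 ang=-90.0 n=3823 zmed=-0.0 z95=7.9 x [0.251 0.349] y [0.104 0.497] zmax 0.02
rail1 c=(477.2,412.6) L=141.2 W=40.2 ang=81.9 n=802 zmed=24.0 z95=26.9 x [0.456 0.501] y [0.346 0.482] zmax 0.028
rail2 c=(386.0,354.4) L=140.2 W=40.5 ang=-86.8 n=650 zmed=23.2 z95=25.8 x [0.367 0.407] y [0.286 0.423] zmax 0.029
board c=(491.2,132.4) L=338.3 W=225.1 ang=-88.7 n=4185 zmed=14.4 z95=17.4 x [0.407 0.601] y [-0.026  0.274] zmax 0.019
tape c=(618.3,336.5) L=57.5 W=56.1 ang=14.9 n=268 zmed=26.4 z95=29.0 x [0.59  0.646] y [0.309 0.364] zmax 0.031
sander c=(681.6,72.6) L=87.1 W=47.0 ang=-86.9 n=447 zmed=29.1 z95=31.3 x [0.659 0.705] y [0.031 0.115] zmax 0.034
glue c=(675.9,-38.2) L=136.4 W=52.5 ang=89.1 n=297 zmed=28.0 z95=31.2 x [0.653 0.701] y [-0.1    0.029] zmax 0.033
shelf c=(707.9,-296.1) L=293.4 W=219.4 ang=88.5 n=3396 zmed=61.1 z95=63.5 x [0.602 0.816] y [-0.433 -0.154] zmax 0.066
tray c=(472.2,-265.6) L=257.8 W=252.1 ang=84.4 n=340 zmed=16.3 z95=26.4 x [0.348 0.607] y [-0.396 -0.152] zmax 0.03
knob c=(351.1,-268.8) L=46.6 W=15.7 ang=
[... 1240 characters left out ...]

shelf c=(706.9,-296.3) L=288.2 W=218.9 ang=88.3 n=14321 zmed=62.2 z95=64.2 x [0.598 0.812] y [-0.438 -0.158] zmax 0.067
tray c=(480.2,-269.0) L=268.8 W=266.7 ang=-7.4 n=1137 zmed=18.1 z95=21.2 x [0.345 0.605] y [-0.395 -0.16 ] zmax 0.03
knob c=(349.4,-272.9) L=42.4 W=13.5 ang=88.3 n=194 zmed=41.1 z95=43.2 x [0.343 0.356] y [-0.294 -0.252] zmax 0.045
barA c=(458.3,32.8) L=123.3 W=20.0 ang=89.4 n=224 zmed=131.3 z95=149.8 x [0.449 0.468] y [-0.027  0.094] zmax 0.151
barB c=(555.3,34.8) L=128.9 W=20.3 ang=-88.2 n=239 zmed=127.6 z95=149.6 x [0.544 0.562] y [-0.029  0.096] zmax 0.152
hA c=(462.8,-40.5) L=36.2 W=19.0 ang=-81.7 n=152 zmed=128.6 z95=141.7 x [0.453 0.472] y [-0.058 -0.026] zmax 0.144
```

```bash

python3 -m crank '[[[1,0.08,0.4],[0,0,0]],[[1,0.08,0.4],[0,0,0]],[[1,0.08,0.4],[0,0,0]],[[1,0.08,0.4],[0,0,0]],[[1,0.08,0.4],[0,0,0]],[[1,0.08,0.4],[0,0,0]],[[1,0.08,0.4],[0,0,0]],[[1,0.08,0.4],[0,0,0]]]' 100 40
python3 -m crank '[[[1,0.08,0.4],[0,0,0]],[[1,0.08,0.4],[0,0,0]],[[0,0,0],[0,0,-0.0924]],[[0,0,0],[0,0,-0.0924]],[[0,0,0],[0,0,-0.0924]],[[0,0,0],[0,0,-0.0924]],[[0,0,0],[0,0,-0.0924]],[[0,0,0],[0,0,-0.0924]]]'
python3 -m crank '[[[0,0,0],[0,0,-0.0924]],[[0,0,0],[0,0,-0.0924]],[[0,0,0],[0,0,-0.0924]],[[0,0,0],[0,0,-0.0924]],[[0,0,0],[0,0,-0.0924]],[[0,0,0],[0,0,-0.0924]],[[0,0,0],[0,0,-0.0924]],[[0,0,0],[0,0,0]]]'
cat >> h.py <<'E'
def go(x,y,z,yaw):
    """tool-frame shift (units) and turn to a tool-down target; yaw deg"""
    o=get_obs();T=T_tool(o);d=np.array([x,y,z])-T[:3,3]
    t=R.from_euler('xyz',[180,0,yaw],degrees=True).as_matrix()
    w=R.from_matrix(T[:3,:3].T@t).as_rotvec()/(np.pi/2)
    s0=T[:3,:3].T@d/.025; s1=t.T@d/.025
    print('t',round(o['time_s'],1),'now',np.round(T[:3,3],4),'yaw',np.round(np.degrees(np.arctan2(T[1,0],T[0,0])),1),'j6',o['joint_positions'][5].round(2),'shift',np.round(s0,2),'turn',np.round(w,4),'shift after turn',np.round(s1,2))
E
python3 - <<'E'
from h import *
go(.477,.413,.075,82.3)
p,d,T=shot('wrist','w1')
v=[('wrist','w1')]
print(rect(pts(v,.42,.54,.32,.5,.017,.04)), rect(pts(v,.35,.42,.27,.44,.017,.04)))
E
```

```text
time_s: 0.9
ee_pos: [0.4347, 0.4382, 0.2229]
tool_rot: [3.141, 0.0, -0.45]
wrist_force: [0.3, 0.8, 0.1]
gripper_width: 0.0852
grasp_force: 0.0
time_s: 1.7
ee_pos: [0.4771, 0.4134, 0.2032]
tool_rot: [3.141, 0.001, 0.427]
wrist_force: [-0.1, -0.9, -0.6]
gripper_width: 0.0856
grasp_force: 0.0
time_s: 2.5
ee_pos: [0.4771, 0.4135, 0.2033]
tool_rot: [-3.141, 0.001, 1.438]
wrist_force: [0.6, 0.5, 0.5]
gripper_width: 0.0853
grasp_force: 0.0
t 2.5 now [0.4771 0.4135 0.2033] yaw 82.4 j6 1.98 shift [-0.01  0.    5.13] turn [-0.0004  0.0006  0.0012] shift after turn [-0.02 -0.    5.13]
c=(477.5,412.8) L=140.6 W=36.1 ang=82.5 n=6352 zmed=24.1 z95=25.5 c=(386.4,354.2) L=139.8 W=36.0 ang=-87.1 n=4454 zmed=24.0 z95=25.5
```

View pics/w1.png

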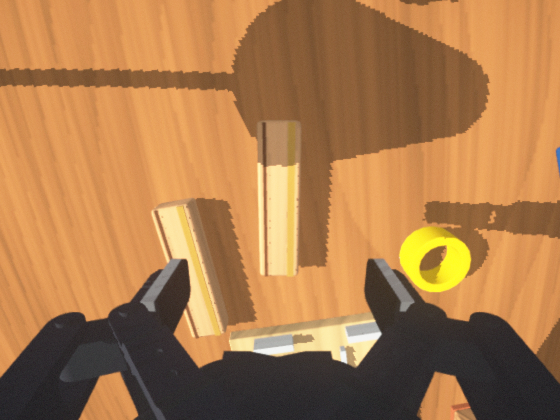

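Wrist view: rail 1 centred between the fingers (at ~(278,200)... its measured pose agrees with the depth fits), rail 2 to its left. Grasp rail 1.

```bash

python3 -m crank '[[[0,0,1],[0,0,0]],[[0,0,1],[0,0,0]],[[0,0,1],[0,0,0]],[[0,0,1],[0,0,0]],[[0,0,0.7],[0,0,0]],[[0,0,0.4],[0,0,0]],[[0,0,0],[0,0,0]],[[0,0,0],[0,0,0]]]' 100 70
python3 -m crank '[[[0,0,0],[0,0,0]],[[0,0,0],[0,0,0]],[[0,0,0],[0,0,0]],[[0,0,0],[0,0,0]],[[0,0,0],[0,0,0]],[[0,0,0],[0,0,0]],[[0,0,0],[0,0,0]],[[0,0,0],[0,0,0]]]' 0 70
python3 -m crank '[[[0,0,-0.5],[0,0,0]],[[0,0,-1],[0,0,0]],[[0,0,-1],[0,0,0]],[[0,0,-1],[0,0,0]],[[0,0,-1],[0,0,0]],[[0,0,-1],[0,0,0]],[[0,0,-1],[0,0,0]],[[0,0,-0.5],[0,0,0]]]'
python3 - <<'E'
from h import *
go(.5515,.215,.25,91.4)
E
```

```text
time_s: 3.35
ee_pos: [0.4776, 0.4139, 0.0773]
tool_rot: [3.141, -0.001, 1.436]
wrist_force: [0.0, -0.3, 0.1]
gripper_width: 0.0853
grasp_force: 0.0
time_s: 4.15
ee_pos: [0.4775, 0.414, 0.0773]
tool_rot: [3.141, -0.001, 1.437]
wrist_force: [-0.5, -0.5, 5.2]
gripper_width: 0.0346
grasp_force: 72.0
time_s: 4.95
ee_pos: [0.4776, 0.4137, 0.2541]
tool_rot: [3.14, -0.002, 1.437]
wrist_force: [0.2, 0.1, -0.7]
gripper_width: 0.0346
grasp_force: 71.3
t 5.0 now [0.4776 0.4137 0.2541] yaw 82.3 j6 1.98 shift [-7.48  3.99  0.15] turn [ 0.001  -0.0012 -0.1008] shift after turn [-8.02  2.76  0.16]
```

```bash

python3 -m crank '[[[0,0,0],[0,0,-0.05]],[[0,0,0],[0,0,-0.05]],[[-1,0.345,0],[0,0,0]],[[-1,0.345,0],[0,0,0]],[[-1,0.345,0],[0,0,0]],[[-1,0.345,0],[0,0,0]],[[-1,0.345,0],[0,0,0]],[[-1,0.345,0],[0,0,0]]]'
python3 -m crank '[[[-1,0.345,0],[0,0,0]],[[-1,0.345,0],[0,0,0]],[[0,0,0],[0,0,0]],[[0,0,0],[0,0,0]],[[0,0,0],[0,0,0]],[[0,0,0],[0,0,0]],[[0,0,0],[0,0,0]],[[0,0,0],[0,0,0]]]'
python3 - <<'E'
from h import *
go(.5515,.185,.25,91.4)
p,d,T=shot('wrist','w2'); v=[('wrist','w2')]
im,zb=ortho(v,.38,.62,-.02,.31,.45,'o2',-.01,.06)
for f in ([v,[('scene','scene0')],[('side','side0')]]):
  for n,b in dict(board=(.38,.62,.15,.3,.008,.018),stops=(.42,.6,.25,.29,.026,.034),gb=(.41,.6,.10,.25,.020,.0255)).items():
    A=pts(f,*b)
    if len(A)>10: print(n,rect(A),np.round(np.percentile(A[:,:2],[1,99],axis=0),4).tolist())
E
```

```text
time_s: 5.75
ee_pos: [0.5325, 0.2637, 0.2505]
tool_rot: [-3.14, 0.001, 1.594]
wrist_force: [0.6, 0.5, -0.3]
gripper_width: 0.0343
grasp_force: 71.3
time_s: 6.55
ee_pos: [0.5507, 0.2158, 0.2513]
tool_rot: [-3.141, 0.0, 1.595]
wrist_force: [0.4, 0.6, -0.9]
gripper_width: 0.0347
grasp_force: 71.3
t 6.5 now [0.5507 0.2158 0.2513] yaw 91.4 j6 2.45 shift [-1.23  0.    0.05] turn [-0.0001  0.0001 -0.0002] shift after turn [-1.23  0.    0.05]
board c=(501.9,224.8) L=193.0 W=149.5 ang=0.1 n=10116 zmed=14.9 z95=16.1 [[0.4075, 0.1514], [0.5957, 0.2726]]
stops c=(453.0,265.1) L=40.2 W=7.9 ang=2.6 n=366 zmed=30.9 z95=32.1 [[0.4334, 0.2606], [0.4728, 0.2695]]
gb c=(455.9,181.2) L=126.7 W=56.7 ang=-88.1 n=543 zmed=22.7 z95=24.0 [[0.4262, 0.1183], [0.4853, 0.2439]]
board c=(502.0,224.9) L=197.5 W=149.6 ang=-0.1 n=2340 zmed=14.3 z95=16.8 [[0.4073, 0.151], [0.5968, 0.2755]]
stops c=(500.3,266.2) L=137.6 W=10.6 ang=1.8 n=108 zmed=29.9 z95=32.7 [[0.4348, 0.2604], [0.5679, 0.2727]]
gb c=(501.8,182.5) L=154.8 W=126.4 ang=2.0 n=170 zmed=21.9 z95=24.2 [[0.4239, 0.1187], [0.5799, 0.2455]]
board c=(489.2,219.4) L=218.2 W=138.6 ang=-0.1 n=1315 zmed=16.5 z95=17.8 [[0.3912, 0.1512], [0.5905, 0.2857]]
stops c=(499.3,266.3) L=132.6 W=13.1 ang=2.9 n=97 zmed=31.8 z95=33.7 [[0.434, 0.2588], [0.5657, 0.2745]]
gb c=(503.4,182.9) L=151.1 W=128.1 ang=2.1 n=87 zmed=23.8 z95=25.1 [[0.4263, 0.1187], [0.5768, 0.2495]]
```

View pics/o2.png

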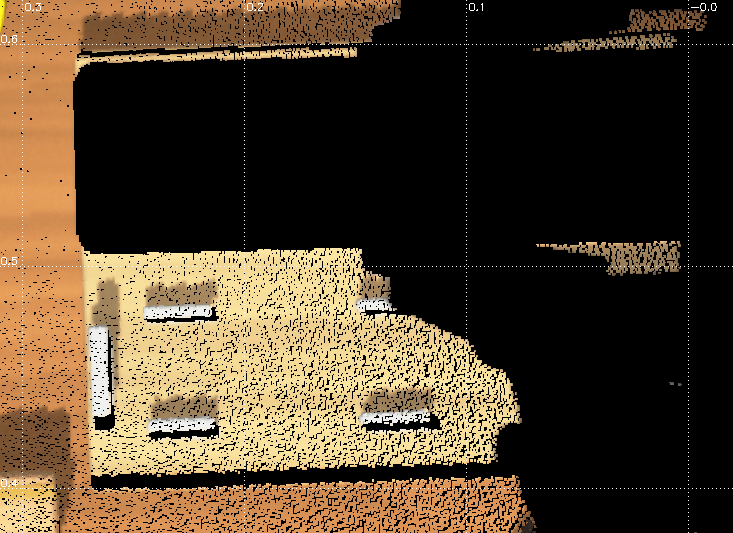

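Jig yaw ≈2°, seats: A ≈(.4557,.181), B ≈(.5507,.1845). Guide blocks visible at (180,312), (372,305), (182,425), (395,417), agreeing with the spec'd spacing. Lower rail 1 into B.

```bash

python3 -m crank '[[[-0.6,0,0],[0,0,-0.007]],[[-0.6,0,0],[0,0,0]],[[0,0,1],[0,0,0]],[[0,0,1],[0,0,0]],[[0,0,1],[0,0,0]],[[0,0,1],[0,0,0]],[[0,0,1],[0,0,0]],[[0,0,0],[0,0,0]]]'
python3 -m crank '[[[0,0,0.25],[0,0,0]],[[0,0,0.25],[0,0,0]],[[0,0,0.25],[0,0,0]],[[0,0,0.25],[0,0,0]],[[0,0,0.2],[0,0,0]],[[0,0,0.15],[0,0,0]],[[0,0,0],[0,0,0]],[[0,0,0],[0,0,0]]]'
python3 - <<'E'
from h import *
go(.5507,.1855,.0925,92); print(get_obs()['wrist_force'],get_obs()['ft_torque'])
E
```

```text
time_s: 7.4
ee_pos: [0.55, 0.1839, 0.1223]
tool_rot: [-3.135, 0.003, 1.604]
wrist_force: [-0.8, -0.0, -2.0]
gripper_width: 0.0345
grasp_force: 71.3
time_s: 8.2
ee_pos: [0.5518, 0.1853, 0.0927]
tool_rot: [3.142, 0.0, 1.605]
wrist_force: [-0.8, 0.0, -1.3]
gripper_width: 0.0342
grasp_force: 71.3
t 8.2 now [0.5518 0.1853 0.0927] yaw 92.0 j6 2.51 shift [ 0.01 -0.04  0.01] turn [ 0.      0.     -0.0004] shift after turn [ 0.01 -0.04  0.01]
[-0.77298329  0.00992712 -1.3443177 ] [0.02363948 0.01909132 0.01484439]
```

```bash

python3 -m crank '[[[0,0,0],[0,0,0]],[[0,0,0],[0,0,0]],[[0,0,0],[0,0,0]],[[0,0,0],[0,0,0]],[[0,0,0],[0,0,0]],[[0,0,-0.5],[0,0,0]],[[0,0,-1],[0,0,0]],[[0,0,-1],[0,0,0]]]' 100
python3 -m crank '[[[0,0,-1],[0,0,0]],[[0,0,-1],[0,0,0]],[[0,0,-1],[0,0,0]],[[0,0,-1],[0,0,0]],[[0.5,0,0],[0,0,0]],[[0.5,0,0],[0,0,0]],[[0,0,0],[0,0,0]],[[0,0,0],[0,0,0]]]'
python3 - <<'E'
from h import *
go(.3863,.3541,.0772,93)
shot('wrist','w3'); v=[('wrist','w3')]
print(rect(pts(v,.51,.59,.1,.27,.033,.045)))
A=pts(v,.35,.42,.27,.44,.017,.04); print(len(A), rect(A) if len(A)>9 else '')
E
```

```text
time_s: 9.0
ee_pos: [0.5517, 0.1851, 0.1566]
tool_rot: [-3.142, 0.001, 1.605]
wrist_force: [0.9, -0.7, -0.5]
gripper_width: 0.0852
grasp_force: 0.0
time_s: 9.8
ee_pos: [0.5506, 0.2106, 0.2541]
tool_rot: [-3.14, 0.001, 1.606]
wrist_force: [-1.4, 0.5, 0.2]
gripper_width: 0.0854
grasp_force: 0.0
t 9.8 now [0.5506 0.2106 0.2541] yaw 92.0 j6 2.47 shift [ 5.98 -6.35  7.08] turn [-0.0011  0.0007 -0.011 ] shift after turn [ 6.08 -6.26  7.08]
c=(550.7,184.5) L=140.2 W=36.1 ang=-88.0 n=4673 zmed=39.1 z95=40.6
4321 c=(387.7,332.6) L=97.6 W=37.2 ang=-87.3 n=4321 zmed=23.9 z95=25.5
```

Rail 1 sits exactly in B (top at 39 mm). Now rail 2.

```bash

python3 -m crank '[[[0.76,-0.78,0],[0,0,-0.011]],[[0.76,-0.78,0],[0,0,0]],[[0.76,-0.78,0],[0,0,0]],[[0.76,-0.78,0],[0,0,0]],[[0.76,-0.78,0.4],[0,0,0]],[[0.76,-0.78,0.6],[0,0,0]],[[0.76,-0.78,0.6],[0,0,0]],[[0.76,-0.78,0.5],[0,0,0]]]'
python3 -m crank '[[[0,0,1],[0,0,0]],[[0,0,1],[0,0,0]],[[0,0,1],[0,0,0]],[[0,0,1],[0,0,0]],[[0,0,0.6],[0,0,0]],[[0,0,0.37],[0,0,0]],[[0,0,0],[0,0,0]],[[0,0,0],[0,0,0]]]'
python3 - <<'E'
from h import *
go(.3863,.3541,.0772,93)
E
```

```text
time_s: 10.65
ee_pos: [0.3867, 0.3544, 0.2015]
tool_rot: [-3.141, 0.001, 1.622]
wrist_force: [0.7, 0.8, 1.0]
gripper_width: 0.0853
grasp_force: 0.0
time_s: 11.45
ee_pos: [0.388, 0.3547, 0.0794]
tool_rot: [3.141, -0.001, 1.623]
wrist_force: [-0.2, -0.3, -1.1]
gripper_width: 0.0852
grasp_force: 0.0
t 11.4 now [0.388  0.3547 0.0794] yaw 93.0 j6 2.07 shift [-0.02 -0.07  0.09] turn [ 0.0007 -0.0005 -0.0004] shift after turn [-0.02 -0.07  0.09]
```

```bash

python3 -m crank '[[[0,-0.05,0.08],[0,0,0]],[[0,0,0],[0,0,0]],[[0,0,0],[0,0,0]],[[0,0,0],[0,0,0]],[[0,0,0],[0,0,0]],[[0,0,0],[0,0,0]],[[0,0,0],[0,0,0]],[[0,0,0],[0,0,0]]]' 0 70
python3 -m crank '[[[0,0,-0.5],[0,0,0]],[[0,0,-1],[0,0,0]],[[0,0,-1],[0,0,0]],[[0,0,-1],[0,0,0]],[[0,0,-1],[0,0,0]],[[0,0,-1],[0,0,0]],[[0,0,-1],[0,0,0]],[[0,0,-0.5],[0,0,0]]]'
python3 - <<'E'
from h import *
go(.4557,.1817,.2524,92)
shot('wrist','w4'); print(rect(pts([('wrist','w4')],.35,.43,.25,.44,.15,.22)))
E
```

```text
time_s: 12.25
ee_pos: [0.3866, 0.3547, 0.0771]
tool_rot: [3.141, -0.001, 1.623]
wrist_force: [-1.1, 0.4, 5.7]
gripper_width: 0.0342
grasp_force: 71.6
time_s: 13.05
ee_pos: [0.3866, 0.3543, 0.2539]
tool_rot: [3.14, -0.002, 1.622]
wrist_force: [-0.2, 0.7, -0.6]
gripper_width: 0.0344
grasp_force: 70.8
t 13.1 now [0.3866 0.3543 0.2539] yaw 92.9 j6 2.07 shift [-7.04  2.4   0.05] turn [ 0.001  -0.001   0.0106] shift after turn [-7.    2.52  0.06]
c=(384.1,368.2) L=114.4 W=60.2 ang=-74.3 n=20164 zmed=200.9 z95=211.9
```

```bash

python3 -m crank '[[[-0.875,0.315,0],[0,0,0.0106]],[[-0.875,0.315,0],[0,0,0]],[[-0.875,0.315,0],[0,0,0]],[[-0.875,0.315,0],[0,0,0]],[[-0.875,0.315,0],[0,0,0]],[[-0.875,0.315,0],[0,0,0]],[[-0.875,0.315,0],[0,0,0]],[[-0.875,0.315,0],[0,0,0]]]'
python3 -m crank '[[[0,0,0],[0,0,0]],[[0,0,0],[0,0,0]],[[0,0,1],[0,0,0]],[[0,0,1],[0,0,0]],[[0,0,1],[0,0,0]],[[0,0,1],[0,0,0]],[[0,0,0.9],[0,0,0]],[[0,0,0],[0,0,0]]]'
python3 - <<'E'
from h import *
go(.4557,.1817,.0925,92);print(get_obs()['grasp_force'])
E
```

```text
time_s: 13.9
ee_pos: [0.4556, 0.1807, 0.2499]
tool_rot: [-3.139, 0.001, 1.606]
wrist_force: [0.3, 1.3, -1.2]
gripper_width: 0.0345
grasp_force: 70.7
time_s: 14.7
ee_pos: [0.4537, 0.1813, 0.1248]
tool_rot: [-3.135, 0.004, 1.606]
wrist_force: [0.4, 0.0, -1.6]
gripper_width: 0.0349
grasp_force: 70.7
t 14.7 now [0.4537 0.1813 0.1248] yaw 92.0 j6 2.38 shift [0.02 0.09 1.29] turn [-0.004   0.0023  0.0004] shift after turn [0.01 0.08 1.29]
70.71310758590698
```

```bash

python3 -m crank '[[[0,0,0.25],[0,0,0]],[[0,0,0.25],[0,0,0]],[[0,0,0.25],[0,0,0]],[[0,0,0.25],[0,0,0]],[[0,0,0.15],[0,0,0]],[[0,0,0.1],[0,0,0]],[[0,0,0],[0,0,0]],[[0,0,0],[0,0,0]]]'
python3 - <<'E'
from h import *
go(.4557,.1817,.0925,92);print(get_obs()['wrist_force'])
E
```

```text
time_s: 15.5
ee_pos: [0.4559, 0.1818, 0.0978]
tool_rot: [3.141, 0.0, 1.606]
wrist_force: [1.1, -0.9, -1.1]
gripper_width: 0.0346
grasp_force: 70.7
t 15.5 now [0.4559 0.1818 0.0978] yaw 92.0 j6 2.39 shift [-0.   -0.01  0.21] turn [0.0002 0.     0.    ] shift after turn [-0.   -0.01  0.21]
[ 1.06215765 -0.87818281 -1.14585629]
```

```bash

python3 -m crank '[[[0,0,0.1],[0,0,0]],[[0,0,0.1],[0,0,0]],[[0,0,0],[0,0,0]],[[0,0,0],[0,0,0]],[[0,0,0],[0,0,0]],[[0,0,0],[0,0,0]],[[0,0,0],[0,0,0]],[[0,0,0],[0,0,0]]]'
python3 -m crank '[[[0,0,0],[0,0,0]],[[0,0,0],[0,0,0]],[[0,0,0],[0,0,0]],[[0,0,0],[0,0,0]],[[0,0,0],[0,0,0]],[[0,0,-0.5],[0,0,0]],[[0,0,-1],[0,0,0]],[[0,0,-1],[0,0,0]]]' 100
python3 -m crank '[[[0,0,-1],[0,0,0]],[[0,0,-1],[0,0,0]],[[0,0,-1],[0,0,0]],[[0,0,-1],[0,0,0]],[[0,0,-0.5],[0,0,0]],[[0,0,0],[0,0,0]],[[0,0,0],[0,0,0]],[[0,0,0],[0,0,0]]]' 0 30
python3 - <<'E'
from h import *
go(.4627,-.019,.265,92)
shot('wrist','w5'); print(rect(pts([('wrist','w5')],.41,.50,.08,.27,.033,.045)))
for v in (('scene','scene0'),('side','side0')):
  A=pts([v],.44,.49,-.06,.12,.07,.2)
  for y in np.arange(-.06,.1,.01):
    a=A[(A[:,1]>=y)&(A[:,1]<y+.01)]
    if len(a): print(round(y,2),a[:,2].min().round(3),a[:,2].max().round(3),a[:,3:].mean(0).astype(int))
from station import nose_length; print(nose_length)
E
```

```text
time_s: 16.3
ee_pos: [0.4558, 0.1817, 0.0927]
tool_rot: [3.142, 0.0, 1.606]
wrist_force: [-0.8, -0.2, -0.0]
gripper_width: 0.0345
grasp_force: 70.8
time_s: 17.1
ee_pos: [0.4558, 0.1816, 0.1566]
tool_rot: [-3.142, 0.001, 1.606]
wrist_force: [-0.9, 1.1, 0.2]
gripper_width: 0.0855
grasp_force: 0.0
time_s: 17.9
ee_pos: [0.4554, 0.1816, 0.266]
tool_rot: [-3.139, 0.001, 1.606]
wrist_force: [-0.6, -0.4, -0.5]
gripper_width: -0.0001
grasp_force: 0.0
t 17.9 now [0.4554 0.1816 0.266 ] yaw 92.0 j6 2.39 shift [-8.03  0.01  0.05] turn [-0.0014  0.0008  0.0001] shift after turn [-8.03  0.01  0.04]
c=(454.4,189.8) L=155.4 W=36.0 ang=-88.2 n=4493 zmed=39.1 z95=40.6
-0.06 0.128 0.14 [167  79  46]
-0.05 0.113 0.14 [163  54  35]
-0.04 0.09 0.135 [167  50  32]
-0.03 0.08 0.121 [180  43  28]
-0.02 0.071 0.1 [183  46  38]
-0.01 0.071 0.083 [180  83  81]
0.03 0.072 0.072 [150 146 151]
0.05 0.07 0.137 [138 138 141]
0.06 0.07 0.15 [135 131 134]
0.07 0.075 0.15 [132 127 130]
0.08 0.125 0.147 [78 76 77]
0.09 0.126 0.147 [55 53 51]
-0.06 0.116 0.144 [112  39  35]
-0.05 0.1 0.144 [112  47  42]
-0.04 0.082 0.121 [107  39  39]
-0.03 0.073 0.1 [123  44  43]
-0.02 0.072 0.078 [161  64  66]
0.02 0.07 0.07 [196 200 210]
0.03 0.071 0.073 [176 176 180]
0.04 0.07 0.072 [144 145 149]
0.05 0.071 0.146 [110 110 112]
0.06 0.075 0.151 [126 126 128]
0.07 0.07 0.151 [148 148 152]
0.08 0.131 0.149 [59 57 54]
0.09 0.142 0.15 [99 84 66]
0.0726
```

```bash

python3 -m crank '[[[-1,0,0],[0,0,0]],[[-1,0,0],[0,0,0]],[[-1,0,0],[0,0,0]],[[-1,0,0],[0,0,0]],[[-1,0,0],[0,0,0]],[[-1,0,0],[0,0,0]],[[-1,0,0],[0,0,0]],[[-0.96,0,0],[0,0,0]]]'
python3 -m crank '[[[0,0,0],[0,0,0]],[[0,0,0.7],[0,0,0]],[[0,0,0.7],[0,0,0]],[[0,0,0.7],[0,0,0]],[[0,0,0.6],[0,0,0]],[[0,0,0],[0,0,0]],[[0,0,0],[0,0,0]],[[0,0,0],[0,0,0]]]'
python3 - <<'E'
from h import *
go(.4627,-.019,.1916,92)
E
```

```text
time_s: 18.75
ee_pos: [0.4624, -0.0182, 0.2667]
tool_rot: [-3.14, 0.0, 1.606]
wrist_force: [-0.3, -0.5, -0.8]
gripper_width: 0.0002
grasp_force: 0.0
time_s: 19.55
ee_pos: [0.4632, -0.017, 0.2012]
tool_rot: [3.14, 0.0, 1.606]
wrist_force: [0.6, -0.0, 0.3]
gripper_width: 0.0003
grasp_force: 0.0
t 19.6 now [ 0.4632 -0.017   0.2012] yaw 92.0 j6 2.78 shift [-0.08 -0.02  0.39] turn [0.001  0.     0.0002] shift after turn [-0.08 -0.02  0.39]
```

```bash

python3 -m crank '[[[-0.04,0,0.2],[0,0,0]],[[-0.04,0,0.18],[0,0,0]],[[-0.3,0,0.15],[0,0,0]],[[-0.3,0,0.15],[0,0,0]],[[-0.26,0,0.2],[0,0,0]],[[-0.26,0,0.2],[0,0,0]],[[-0.24,0,0.24],[0,0,0]],[[-0.24,0,0.24],[0,0,0]]]'
python3 -m crank '[[[-0.2,0,0.27],[0,0,0]],[[-0.2,0,0.27],[0,0,0]],[[-0.16,0,0.29],[0,0,0]],[[-0.16,0,0.29],[0,0,0]],[[-0.08,0,0.31],[0,0,0]],[[-0.08,0,0.31],[0,0,0]],[[0,0,0],[0,0,0]],[[0,0,0],[0,0,0]]]'
python3 - <<'E'
from h import *
go(.465,-.081,.1186,92)
E
```

```text
time_s: 20.35
ee_pos: [0.4643, -0.0597, 0.1608]
tool_rot: [3.141, 0.0, 1.606]
wrist_force: [0.2, 3.5, 1.0]
gripper_width: 0.0003
grasp_force: 1.4
time_s: 21.15
ee_pos: [0.4652, -0.0815, 0.1182]
tool_rot: [3.141, 0.001, 1.606]
wrist_force: [-1.3, -0.5, 5.7]
gripper_width: -0.0001
grasp_force: 3.0
t 21.1 now [ 0.4652 -0.0815  0.1182] yaw 92.0 j6 2.92 shift [ 0.02 -0.01 -0.02] turn [0.0003 0.0007 0.0002] shift after turn [ 0.02 -0.01 -0.02]
```

```bash

python3 -m crank '[[[0,0,0.06],[0,0,0]],[[0,0,0.06],[0,0,0]],[[0,0,0],[0,0,0]],[[0,0,0],[0,0,0]],[[0,0,0],[0,0,0]],[[0,0,0],[0,0,0]],[[0,0,0],[0,0,0]],[[0,0,0],[0,0,0]]]'
python3 - <<'E'
from h import *
p,d,T=shot('side','side1'); v=[('side','side1')]
A=pts(v,.44,.49,-.12,.0,.02,.08); r=A[(A[:,3]>90)&(A[:,4]<70)]
for y in np.arange(-.12,0,.01):
    a=r[(r[:,1]>=y)&(r[:,1]<y+.01)]
    if len(a)>2: print(round(y,2),len(a),np.percentile(a[:,2],[5,95]).round(3))
print(rect(pts(v,.41,.5,.09,.26,.033,.045)))
E
```

```text
time_s: 21.95
ee_pos: [0.4654, -0.0815, 0.1177]
tool_rot: [3.14, 0.002, 1.607]
wrist_force: [-9.1, 4.0, 20.5]
gripper_width: -0.0003
grasp_force: 10.3
-0.12 29 [0.033 0.043]
-0.11 46 [0.036 0.047]
-0.1 38 [0.038 0.048]
-0.09 14 [0.038 0.045]
c=(445.5,183.7) L=148.8 W=28.6 ang=86.6 n=279 zmed=40.7 z95=43.0
```

```bash

python3 -m crank '[[[0,0,-0.5],[0,0,0]],[[0,0,-1],[0,0,0]],[[0,0,-1],[0,0,0]],[[0,0,-1],[0,0,0]],[[0,0,-1],[0,0,0]],[[0,0,-0.3],[0,0,0]],[[0.65,0.95,0],[0,0,0]],[[0.65,0.95,0],[0,0,0]]]'
python3 -m crank '[[[0.64,0.95,0],[0,0,0]],[[0.64,0.95,0],[0,0,0]],[[0,0,0],[0,0,0]],[[0,0,0.5],[0,0,0]],[[0,0,0.5],[0,0,0]],[[0,0,0.36],[0,0,0]],[[0,0,0],[0,0,0]],[[0,0,0],[0,0,0]]]'
python3 - <<'E'
from h import *
go(.5577,-.0156,.1916,92)
E
```

```text
time_s: 22.8
ee_pos: [0.5117, -0.0468, 0.2343]
tool_rot: [3.141, -0.0, 1.605]
wrist_force: [0.0, -0.5, 0.1]
gripper_width: 0.0001
grasp_force: 0.0
time_s: 23.6
ee_pos: [0.5574, -0.0137, 0.2007]
tool_rot: [3.142, 0.0, 1.605]
wrist_force: [0.5, 0.7, 0.3]
gripper_width: -0.0
grasp_force: 0.0
t 23.6 now [ 0.5574 -0.0137  0.2007] yaw 92.0 j6 2.84 shift [-0.08  0.01  0.36] turn [ 0.      0.0003 -0.0002] shift after turn [-0.08  0.01  0.36]
```

```bash

python3 -m crank '[[[-0.04,0,0.18],[0,0,0]],[[-0.04,0,0.18],[0,0,0]],[[-0.3,0,0.15],[0,0,0]],[[-0.3,0,0.15],[0,0,0]],[[-0.26,0,0.2],[0,0,0]],[[-0.26,0,0.2],[0,0,0]],[[-0.24,0,0.24],[0,0,0]],[[-0.24,0,0.24],[0,0,0]]]'
python3 -m crank '[[[-0.2,0,0.27],[0,0,0]],[[-0.2,0,0.27],[0,0,0]],[[-0.16,0,0.29],[0,0,0]],[[-0.16,0,0.29],[0,0,0]],[[-0.08,0,0.31],[0,0,0]],[[-0.08,0,0.31],[0,0,0]],[[0,0,0],[0,0,0]],[[0,0,0],[0,0,0]]]'
python3 -m crank '[[[0,0,0.06],[0,0,0]],[[0,0,0.06],[0,0,0]],[[0,0,0],[0,0,0]],[[0,0,0],[0,0,0]],[[0,0,0],[0,0,0]],[[0,0,0],[0,0,0]],[[0,0,0],[0,0,0]],[[0,0,0],[0,0,0]]]'

```

```text
time_s: 24.4
ee_pos: [0.5592, -0.0558, 0.1617]
tool_rot: [3.141, -0.0, 1.606]
wrist_force: [0.0, 2.7, 1.9]
gripper_width: 0.0001
grasp_force: 1.5
time_s: 25.2
ee_pos: [0.5599, -0.0777, 0.1184]
tool_rot: [-3.141, 0.001, 1.606]
wrist_force: [0.3, -0.0, 2.1]
gripper_width: -0.0
grasp_force: 0.7
time_s: 26.0
ee_pos: [0.5601, -0.0777, 0.1179]
tool_rot: [3.141, 0.001, 1.606]
wrist_force: [-5.5, 1.0, 13.4]
gripper_width: -0.0002
grasp_force: 6.9
```

```bash

python3 -m crank '[[[0,0,-0.5],[0,0,0]],[[0,0,-1],[0,0,0]],[[0,0,-1],[0,0,0]],[[0,0,-1],[0,0,0]],[[0,0,-1],[0,0,0]],[[0,0,-1],[0,0,0]],[[0,0,-0.6],[0,0,0]],[[0,0,0],[0,0,0.0945]]]' 100 60
python3 -m crank '[[[0,0,0],[0,0,0.0945]],[[0,0,0],[0,0,0.0945]],[[0,0,0],[0,0,0.0945]],[[0,0,0],[0,0,0.0945]],[[0,0,0],[0,0,0.0945]],[[0,0,0],[0,0,0.0945]],[[0,0,0],[0,0,0.0945]],[[0,0,0],[0,0,0.0945]]]'
python3 -m crank '[[[0,0,0],[0,0,0.0945]],[[0,0,0],[0,0,0.0945]],[[0,0,0],[0,0,0.0945]],[[0,0,0],[0,0,0.0945]],[[0,0,0],[0,0,0.0945]],[[0,0,0],[0,0,0.0945]],[[0,0,0],[0,0,0.0945]],[[0,0,0],[0,0,0.0945]]]'
python3 -m crank '[[[0,0,0],[0,0,0.0945]],[[0,0,0],[0,0,0.0945]],[[0,0,0],[0,0,0.0945]],[[0,0,0],[0,0,0.0945]],[[-0.93,-0.8,0],[0,0,0]],[[-0.93,-0.8,0],[0,0,0]],[[-0.93,-0.8,0],[0,0,0]],[[0,0,0],[0,0,0]]]'
python3 - <<'E'
from h import *
go(.62,0,.27,-88)
shot('wrist','w6');shot('scene','scene1');shot('side','side2')
v=[('wrist','w6')]
print(rect(pts(v,.62,.74,.02,.15,.024,.04)),rect(pts(v,.62,.74,-.12,-.03,.02,.045)))
ortho(v,.52,.76,-.17,.17,.45,'o6',-.01,.06)
E
```

```text
time_s: 26.8
ee_pos: [0.5606, -0.0773, 0.2708]
tool_rot: [3.138, -0.0, 1.456]
wrist_force: [-0.1, 0.6, -1.0]
gripper_width: 0.0851
grasp_force: 0.0
time_s: 27.6
ee_pos: [0.5598, -0.0772, 0.2673]
tool_rot: [-3.141, 0.001, 0.264]
wrist_force: [0.2, 0.2, -1.0]
gripper_width: 0.0855
grasp_force: 0.0
time_s: 28.4
ee_pos: [0.5598, -0.0772, 0.2674]
tool_rot: [3.141, 0.001, -0.924]
wrist_force: [-0.2, 0.1, 0.5]
gripper_width: 0.0855
grasp_force: 0.0
time_s: 29.2
ee_pos: [0.6167, -0.0016, 0.266]
tool_rot: [3.139, 0.0, -1.509]
wrist_force: [-0.0, -0.3, -0.4]
gripper_width: 0.0854
grasp_force: 0.0
t 29.2 now [ 0.6167 -0.0016  0.266 ] yaw -86.5 j6 -0.26 shift [-0.05 -0.13 -0.16] turn [0.0018 0.     0.017 ] shift after turn [-0.06 -0.13 -0.16]
c=(653.4,58.2) L=78.3 W=45.1 ang=-87.0 n=2615 zmed=29.8 z95=30.9 c=(674.2,-66.8) L=78.9 W=43.3 ang=-74.9 n=3021 zmed=29.1 z95=30.8
```

View pics/w6.png

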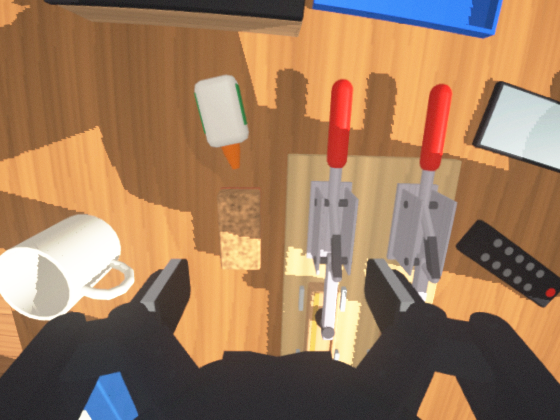

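View pics/side2.png

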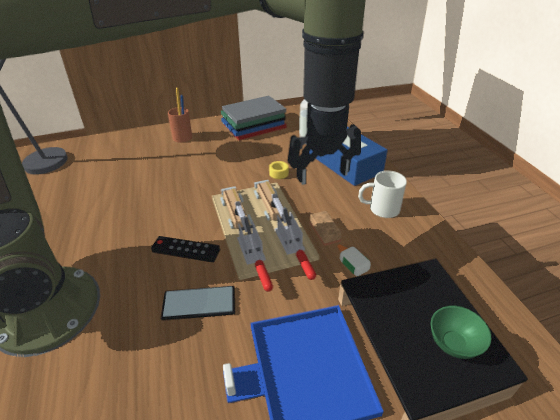

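Both clamps are down and level with pads on the rails (handles at (340,125) and (435,125) in the wrist view; bars lie on the rails in the side view). The sander was knocked to about (.653,.055). Refine it.

```bash
python3 - <<'E'
from h import *
v=[('wrist','w6')]
A=pts(v,.615,.69,-.03,.15,.025,.034); 
print(rect(A),np.percentile(A[:,:2],[1,99],axis=0))
V=[('side','side2')]
for n,b in dict(tape=(.58,.66,.3,.41,.022,.04),sander=(.61,.7,-.01,.15,.024,.04),shelf=(.58,.85,-.46,-.1,.058,.067),knob=(.3,.38,-.35,-.2,.034,.06)).items(): print(n,rect(pts(V,*b)))
go(.653,.055,.15,-87)
E
```

```text
c=(653.7,52.4) L=89.9 W=45.1 ang=-87.0 n=3106 zmed=29.7 z95=30.9 [[0.63062217 0.00812585]
 [0.67595346 0.09576325]]
tape c=(618.5,335.7) L=58.3 W=55.2 ang=-50.4 n=146 zmed=28.3 z95=31.5
sander c=(652.0,52.5) L=91.7 W=45.2 ang=-87.9 n=470 zmed=31.0 z95=33.0
shelf c=(707.1,-296.2) L=287.8 W=219.1 ang=88.6 n=14311 zmed=62.2 z95=64.2
knob c=(349.4,-273.0) L=41.9 W=13.5 ang=88.2 n=196 zmed=41.3 z95=43.3
t 29.4 now [ 0.6155 -0.0041  0.2675] yaw -86.6 j6 -0.26 shift [-2.27 -1.64  4.7 ] turn [ 0.0008 -0.0003  0.0046] shift after turn [-2.28 -1.62  4.7 ]
```

```bash

python3 -m crank '[[[-0.72,-0.55,0],[0,0,0.0046]],[[-0.72,-0.55,0],[0,0,0]],[[-0.72,-0.55,0],[0,0,0]],[[0,0,0.9],[0,0,0]],[[0,0,1],[0,0,0]],[[0,0,1],[0,0,0]],[[0,0,1],[0,0,0]],[[0,0,0],[0,0,0]]]' 72
python3 -m crank '[[[0,0,0.8],[0,0,0]],[[0,0,0.8],[0,0,0]],[[0,0,0.8],[0,0,0]],[[0,0,0.6],[0,0,0]],[[0,0,0.4],[0,0,0]],[[0,0,0],[0,0,0]],[[0,0,0],[0,0,0]],[[0,0,0],[0,0,0]]]'
python3 - <<'E'
from h import *
go(.6537,.0524,.085,-87); print(get_obs()['wrist_force'])
E
```

```text
time_s: 30.15
ee_pos: [0.6519, 0.051, 0.1663]
tool_rot: [3.134, -0.001, -1.52]
wrist_force: [-0.5, 0.4, -0.9]
gripper_width: 0.0612
grasp_force: 0.0
time_s: 30.95
ee_pos: [0.6546, 0.0522, 0.0872]
tool_rot: [-3.14, 0.0, -1.519]
wrist_force: [-0.1, -0.6, 0.6]
gripper_width: 0.0616
grasp_force: 0.0
t 30.9 now [0.6546 0.0522 0.0872] yaw -87.0 j6 -0.33 shift [-0.01  0.04  0.09] turn [-0.0013  0.0001 -0.0001] shift after turn [-0.01  0.03  0.09]
[-0.1216002  -0.57864382  0.6383704 ]
```

```bash

python3 -m crank '[[[0,0,0],[0,0,0]],[[0,0,0],[0,0,0]],[[0,0,0],[0,0,0]],[[0,0,0],[0,0,0]],[[0,0,0],[0,0,0]],[[0,0,0],[0,0,0]],[[0,0,-0.5],[0,0,0]],[[0,0,-1],[0,0,0]]]' 0 70
python3 -m crank '[[[0,0,-1],[0,0,0]],[[0,0,-1],[0,0,0]],[[0,0,-1],[0,0,0]],[[0,0,-0.5],[0,0,0]],[[0,0,0],[0,0,0.055]],[[0,0,0],[0,0,0]],[[0,0,0],[0,0,0]],[[0,0,0],[0,0,0]]]'
python3 - <<'E'
from h import *
print(get_obs()['grasp_force'])
go(.532,-.228,.2,-92)
E
```

```text
time_s: 31.75
ee_pos: [0.6524, 0.0518, 0.1209]
tool_rot: [3.136, -0.001, -1.519]
wrist_force: [-0.1, -0.4, 0.1]
gripper_width: 0.0433
grasp_force: 72.9
time_s: 32.55
ee_pos: [0.6536, 0.052, 0.2096]
tool_rot: [3.14, -0.001, -1.604]
wrist_force: [0.6, 0.1, -1.1]
gripper_width: 0.0433
grasp_force: 72.9
72.9031491279602
t 32.5 now [0.6536 0.052  0.2096] yaw -91.9 j6 -0.42 shift [11.35  4.49  0.4 ] turn [ 0.001  -0.0004  0.0013] shift after turn [11.36  4.47  0.39]
```

```bash

python3 -m crank '[[[0.95,0.37,0],[0,0,0]],[[0.95,0.37,0],[0,0,0]],[[0.95,0.37,0],[0,0,0]],[[0.95,0.37,0],[0,0,0]],[[0.95,0.37,0],[0,0,0]],[[0.95,0.37,0],[0,0,0]],[[0.95,0.37,0],[0,0,0]],[[0.95,0.37,0],[0,0,0]]]'
python3 -m crank '[[[0.95,0.38,0],[0,0,0]],[[0.95,0.38,0],[0,0,0]],[[0.95,0.37,0],[0,0,0]],[[0.91,0.37,0],[0,0,0]],[[0,0,0],[0,0,0]],[[0,0,0],[0,0,0]],[[0,0,0],[0,0,0]],[[0,0,0],[0,0,0]]]'
python3 - <<'E'
from h import *
print(get_obs()['grasp_force'])
go(.532,-.228,.0955,-92)
shot('wrist','w7'); im,zb=ortho([('wrist','w7')],.33,.63,-.43,-.13,.6,'o7',-.01,.06)
E
```

```text
time_s: 33.35
ee_pos: [0.5728, -0.1362, 0.2102]
tool_rot: [3.141, -0.0, -1.604]
wrist_force: [0.6, -0.5, -1.2]
gripper_width: 0.0434
grasp_force: 72.9
time_s: 34.15
ee_pos: [0.5331, -0.2272, 0.2105]
tool_rot: [3.141, 0.0, -1.604]
wrist_force: [0.4, 0.8, -0.8]
gripper_width: 0.0433
grasp_force: 72.9
72.89462685585022
t 34.1 now [ 0.5331 -0.2272  0.2105] yaw -91.9 j6 0.02 shift [0.03 0.04 4.6 ] turn [0.0001 0.     0.0012] shift after turn [0.03 0.04 4.6 ]
```

View pics/o7.png

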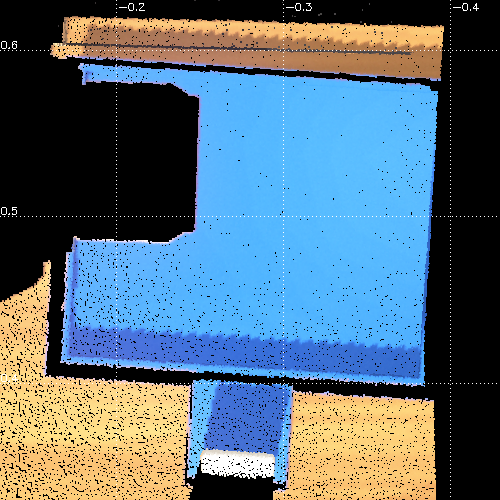

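Tray: rim corners at about (83,65), (437,83), (423,383), knob (237,463) → centre (.497,-.279), yaw −3°. Place the sander.

```bash

python3 -m crank '[[[0.15,0,0],[0,0,0.012]],[[0,0,0.8],[0,0,0]],[[0,0,1],[0,0,0]],[[0,0,1],[0,0,0]],[[0,0,0.8],[0,0,0]],[[0,0,0.5],[0,0,0]],[[0,0,0],[0,0,0]],[[0,0,0],[0,0,0]]]'
python3 -m crank '[[[0,0,0.16],[0,0,0]],[[0,0,0.16],[0,0,0]],[[0,0,0.16],[0,0,0]],[[0,0,0.06],[0,0,0]],[[0,0,0],[0,0,0]],[[0,0,0],[0,0,0]],[[0,0,0],[0,0,0]],[[0,0,0],[0,0,0]]]'
python3 - <<'E'
from h import *
go(.5346,-.2311,.0945,-93);print(get_obs()['wrist_force'])
E
```

```text
time_s: 35.0
ee_pos: [0.5331, -0.2319, 0.1091]
tool_rot: [-3.141, -0.001, -1.624]
wrist_force: [-0.4, -0.4, -0.5]
gripper_width: 0.043
grasp_force: 72.9
time_s: 35.8
ee_pos: [0.5327, -0.2317, 0.0949]
tool_rot: [-3.141, -0.0, -1.624]
wrist_force: [0.7, 0.6, -0.8]
gripper_width: 0.0433
grasp_force: 72.9
t 35.8 now [ 0.5327 -0.2317  0.0949] yaw -93.0 j6 0.01 shift [-0.03 -0.07  0.01] turn [-0.0002 -0.0001 -0.0005] shift after turn [-0.03 -0.07  0.01]
[ 0.6532388   0.6089266  -0.79288124]
```

```bash

python3 -m crank '[[[0,0,0],[0,0,0]],[[0,0,0],[0,0,0]],[[0,0,0],[0,0,0]],[[0,0,0],[0,0,0]],[[0,0,-0.5],[0,0,0]],[[0,0,-1],[0,0,0]],[[0,0,-1],[0,0,0]],[[0,0,-1],[0,0,0]]]' 68
python3 -m crank '[[[0,0,-1],[0,0,0]],[[0,0,-1],[0,0,0]],[[0,0,0],[0,0,-0.067]],[[0,0,0],[0,0,-0.067]],[[0,0,0],[0,0,-0.066]],[[0,0,0],[0,0,0]],[[0,0,0],[0,0,0]],[[0,0,0],[0,0,0]]]' 90
python3 - <<'E'
from h import *
go(.676,-.073,.22,-75)
shot('wrist','w8'); v=[('wrist','w8')]
print('sander',rect(pts(v,.48,.59,-.31,-.15,.030,.045)))
print('glue',rect(pts(v,.62,.74,-.14,-.03,.02,.045)))
E
```

```text
time_s: 36.6
ee_pos: [0.5326, -0.2318, 0.1843]
tool_rot: [-3.141, -0.001, -1.624]
wrist_force: [1.0, 0.4, 0.6]
gripper_width: 0.0586
grasp_force: 0.0
time_s: 37.4
ee_pos: [0.5326, -0.2317, 0.2325]
tool_rot: [-3.141, -0.0, -1.312]
wrist_force: [0.0, 0.3, 0.2]
gripper_width: 0.0771
grasp_force: 0.0
t 37.4 now [ 0.5326 -0.2317  0.2325] yaw -75.2 j6 0.32 shift [-4.67 -7.17  0.5 ] turn [-0.0001 -0.0002 -0.0018] shift after turn [-4.65 -7.18  0.5 ]
sander c=(532.0,-231.5) L=89.3 W=45.0 ang=86.9 n=4431 zmed=33.7 z95=34.8
glue c=(677.9,-81.1) L=52.7 W=42.8 ang=-76.2 n=1584 zmed=29.0 z95=30.5
```

```bash

python3 -m crank '[[[-0.58,-0.9,0],[0,0,0]],[[-0.58,-0.9,0],[0,0,0]],[[-0.58,-0.9,0],[0,0,0]],[[-0.58,-0.9,0],[0,0,0]],[[-0.58,-0.9,0],[0,0,0]],[[-0.58,-0.9,0],[0,0,0]],[[-0.58,-0.9,0],[0,0,0]],[[-0.59,-0.88,0],[0,0,0]]]'
python3 -m crank '[[[0,0,0],[0,0,0]],[[0,0,0],[0,0,0]],[[0,0,0.4],[0,0,0]],[[0,0,0.4],[0,0,0]],[[0,0,0],[0,0,0]],[[0,0,0],[0,0,0]],[[0,0,0],[0,0,0]],[[0,0,0],[0,0,0]]]'
python3 - <<'E'
from h import *
shot('wrist','w9'); v=[('wrist','w9')]
A=pts(v,.62,.74,-.14,-.0,.02,.045); w=A[A[:,3:].min(1)>90]; print('glue all',rect(A),'body',rect(w))
B=pts(v,.62,.74,-.14,.02,.006,.03); o=B[(B[:,3]>130)&(B[:,5]<60)&(B[:,4]<130)]; print('noz',len(o),np.median(o,0)[:3])
go(.676,-.073,.083,-75)
E
```

```text
time_s: 38.25
ee_pos: [0.6767, -0.0722, 0.2321]
tool_rot: [3.141, -0.0, -1.311]
wrist_force: [0.4, -0.2, -0.7]
gripper_width: 0.0769
grasp_force: 0.0
time_s: 39.05
ee_pos: [0.6761, -0.0732, 0.2128]
tool_rot: [-3.141, -0.0, -1.31]
wrist_force: [0.0, 0.4, 0.3]
gripper_width: 0.077
grasp_force: 0.0
glue all c=(673.5,-62.1) L=89.4 W=42.4 ang=-75.4 n=3519 zmed=29.2 z95=30.7 body c=(676.5,-74.4) L=64.2 W=42.0 ang=-75.3 n=3265 zmed=29.3 z95=30.8
noz 275 [ 0.66451965 -0.03182959  0.02171786]
t 39.1 now [ 0.6761 -0.0731  0.2126] yaw -75.1 j6 0.08 shift [-0.01  0.01  5.19] turn [-0.0004 -0.0002 -0.0006] shift after turn [-0.01  0.    5.19]
```

View pics/w9.png

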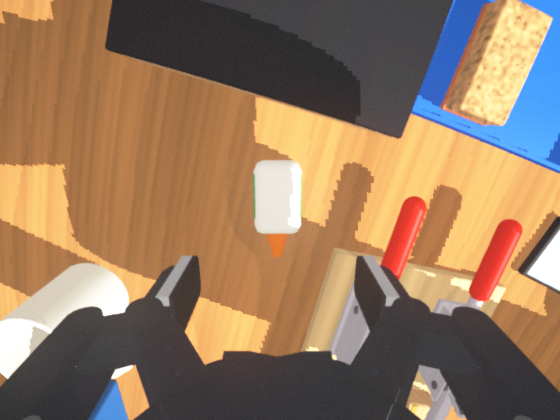

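The glue bottle lies centred (278,195) with nozzle down-image; descend and grasp.

```bash

python3 -m crank '[[[0,0,0.9],[0,0,0]],[[0,0,1],[0,0,0]],[[0,0,1],[0,0,0]],[[0,0,0.9],[0,0,0]],[[0,0,0.7],[0,0,0]],[[0,0,0.4],[0,0,0]],[[0,0,0.25],[0,0,0]],[[0,0,0],[0,0,0]]]'
python3 -m crank '[[[0,0,0],[0,0,0]],[[0,0,0],[0,0,0]],[[0,0,0],[0,0,0]],[[0,0,0],[0,0,0]],[[0,0,0],[0,0,0]],[[0,0,0],[0,0,0]],[[0,0,0],[0,0,0]],[[0,0,0],[0,0,0]]]' 0 60
python3 -m crank '[[[0,0,-0.5],[0,0,0]],[[0,0,-1],[0,0,0]],[[0,0,-1],[0,0,0]],[[0,0,-1],[0,0,0]],[[0,0,-1],[0,0,0]],[[0,0,-0.5],[0,0,0]],[[0,0,0],[0,0,0]],[[0,0,0],[0,0,0]]]'
python3 - <<'E'
from h import *
c=np.array([.497,-.2793]);r=R.from_euler('z',-3,degrees=True).as_matrix()[:2,:2]
print(c+r@[-.042,.035]); go(*(c+r@[-.042,.035]),.2,-93)
E
```

```text
time_s: 39.9
ee_pos: [0.676, -0.073, 0.0831]
tool_rot: [3.141, -0.0, -1.31]
wrist_force: [-0.3, 0.2, -0.9]
gripper_width: 0.0771
grasp_force: 0.0
time_s: 40.7
ee_pos: [0.6767, -0.073, 0.0849]
tool_rot: [-3.14, -0.001, -1.309]
wrist_force: [-0.5, 2.2, 6.1]
gripper_width: 0.0405
grasp_force: 62.9
time_s: 41.5
ee_pos: [0.6757, -0.0729, 0.207]
tool_rot: [3.14, 0.001, -1.31]
wrist_force: [0.7, 0.1, -1.2]
gripper_width: 0.0403
grasp_force: 62.2
[ 0.45688932 -0.24214986]
t 41.5 now [ 0.6757 -0.0729  0.207 ] yaw -75.1 j6 0.08 shift [ 4.29 10.2   0.29] turn [0.0011 0.0005 0.1994] shift after turn [7.22 8.38 0.28]
```

```bash

python3 -m crank '[[[0,0,0],[0,0,0.0667]],[[0,0,0],[0,0,0.0667]],[[0,0,0],[0,0,0.066]],[[0.8,0.93,0],[0,0,0]],[[0.8,0.93,0],[0,0,0]],[[0.8,0.93,0],[0,0,0]],[[0.8,0.93,0],[0,0,0]],[[0.8,0.93,0],[0,0,0]]]'
python3 -m crank '[[[0.8,0.93,0],[0,0,0]],[[0.8,0.93,0],[0,0,0]],[[0.8,0.93,0],[0,0,0]],[[0.82,0.94,0],[0,0,0]],[[0,0,0],[0,0,0]],[[0,0,0],[0,0,0]],[[0,0,0],[0,0,0]],[[0,0,0],[0,0,0]]]'
python3 - <<'E'
from h import *
go(.4569,-.2421,.0905,-93); print(get_obs()['grasp_force'],get_obs()['gripper_width'])
E
```

```text
time_s: 42.3
ee_pos: [0.553, -0.1673, 0.2061]
tool_rot: [3.138, 0.0, -1.623]
wrist_force: [-0.4, 0.3, -1.8]
gripper_width: 0.0404
grasp_force: 62.2
time_s: 43.1
ee_pos: [0.4578, -0.2418, 0.2077]
tool_rot: [3.14, 0.0, -1.622]
wrist_force: [-0.0, -0.5, -1.3]
gripper_width: 0.0402
grasp_force: 62.2
t 43.1 now [ 0.4578 -0.2418  0.2077] yaw -92.9 j6 0.05 shift [0.01 0.03 4.69] turn [0.0008 0.0001 0.0006] shift after turn [0.01 0.03 4.69]
62.19429016113281 0.040231667410975815
```

```bash

python3 -m crank '[[[0,0,1],[0,0,0]],[[0,0,1],[0,0,0]],[[0,0,1],[0,0,0]],[[0,0,0.8],[0,0,0]],[[0,0,0.4],[0,0,0]],[[0,0,0.2],[0,0,0]],[[0,0,0.18],[0,0,0]],[[0,0,0],[0,0,0]]]'
python3 -m crank '[[[0,0,0],[0,0,0]],[[0,0,0],[0,0,0]],[[0,0,0],[0,0,0]],[[0,0,0],[0,0,0]],[[0,0,0],[0,0,0]],[[0,0,0],[0,0,0]],[[0,0,0],[0,0,0]],[[0,0,0],[0,0,0]]]' 64
python3 -m crank '[[[0,0,-0.5],[0,0,0]],[[0,0,-1],[0,0,0]],[[0,0,-1],[0,0,0]],[[0,0,-1],[0,0,0]],[[0,0,-1],[0,0,0]],[[0,0,-1],[0,0,0]],[[0,0,0],[0,0,0]],[[0,0,0],[0,0,0]]]'
python3 - <<'E'
from h import *
shot('wrist','w10'); v=[('wrist','w10')]
print('sander',rect(pts(v,.505,.59,-.31,-.15,.030,.045)));print('glue',rect(pts(v,.41,.49,-.31,-.15,.020,.045)),rect(pts(v,.41,.49,-.31,-.15,.030,.045)))
ortho(v,.33,.63,-.43,-.13,.6,'o10',-.01,.06)
go(.6185,.3355,.2,-90)
E
```

```text
time_s: 43.9
ee_pos: [0.4577, -0.2423, 0.0942]
tool_rot: [-3.141, -0.0, -1.623]
wrist_force: [-0.2, -0.2, -0.3]
gripper_width: 0.0403
grasp_force: 62.3
time_s: 44.7
ee_pos: [0.4574, -0.2424, 0.0939]
tool_rot: [3.142, -0.0, -1.623]
wrist_force: [0.1, -0.2, -0.4]
gripper_width: 0.055
grasp_force: 0.0
time_s: 45.5
ee_pos: [0.4576, -0.2424, 0.2326]
tool_rot: [-3.14, -0.0, -1.623]
wrist_force: [0.9, 0.0, -1.3]
gripper_width: 0.0546
grasp_force: 0.0
sander c=(531.5,-231.7) L=89.4 W=45.9 ang=86.8 n=4265 zmed=33.8 z95=34.9
glue c=(458.5,-229.9) L=92.0 W=42.5 ang=86.7 n=3274 zmed=33.1 z95=34.7 c=(457.5,-243.1) L=62.1 W=41.0 ang=85.8 n=2619 zmed=33.5 z95=34.8
t 45.5 now [ 0.4573 -0.2422  0.2315] yaw -93.0 j6 0.05 shift [-23.41  -5.23   1.27] turn [-0.      0.0002 -0.0332] shift after turn [-23.11  -6.45   1.26]
```

View pics/w10.png

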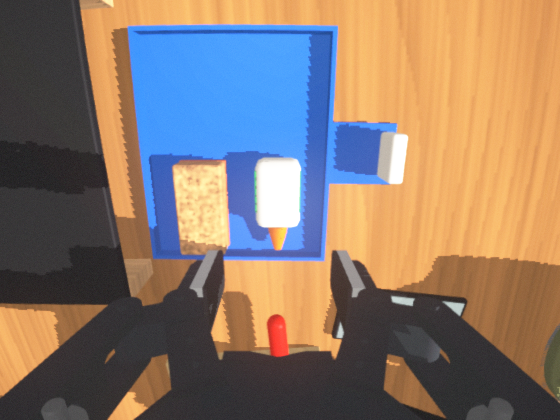

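Sander (200,205) and glue (277,200) lie flat and apart in the tray. Now the tape.

```bash

python3 -m crank '[[[0,0,0],[0,0,-0.033]],[[-1,-0.28,0],[0,0,0]],[[-1,-0.28,0],[0,0,0]],[[-1,-0.28,0],[0,0,0]],[[-1,-0.28,0],[0,0,0]],[[-1,-0.28,0],[0,0,0]],[[-1,-0.28,0],[0,0,0]],[[-1,-0.28,0],[0,0,0]]]' 100
python3 -m crank '[[[-1,-0.28,0],[0,0,0]],[[-1,-0.28,0],[0,0,0]],[[-1,-0.28,0],[0,0,0]],[[-1,-0.28,0],[0,0,0]],[[-1,-0.28,0],[0,0,0]],[[-1,-0.28,0],[0,0,0]],[[-1,-0.28,0],[0,0,0]],[[-1,-0.28,0],[0,0,0]]]'
python3 -m crank '[[[-1,-0.28,0],[0,0,0]],[[-1,-0.28,0],[0,0,0]],[[-1,-0.28,0],[0,0,0]],[[-1,-0.28,0],[0,0,0]],[[-1,-0.28,0],[0,0,0]],[[-1,-0.28,0.3],[0,0,0]],[[-1,-0.28,0.5],[0,0,0]],[[0,0,0.4],[0,0,0]]]'
python3 - <<'E'
from h import *
shot('wrist','w11'); v=[('wrist','w11')]
A=pts(v,.56,.69,.26,.41,.022,.034); print('tape',rect(A), cv2.minEnclosingCircle((A[:,:2]*1000).astype(np.float32)))
B=pts(v,.66,.85,.2,.45,.02,.12); print('near things',len(B), B[:,0].min() if len(B) else '')
go(.6185,.3355,.083,-90)
E
```

```text
time_s: 46.35
ee_pos: [0.5062, -0.0663, 0.2304]
tool_rot: [3.14, -0.0, -1.571]
wrist_force: [1.4, -1.1, 0.1]
gripper_width: 0.0854
grasp_force: 0.0
time_s: 47.15
ee_pos: [0.5623, 0.1335, 0.2302]
tool_rot: [3.14, -0.001, -1.571]
wrist_force: [-0.2, 0.5, 0.2]
gripper_width: 0.0853
grasp_force: 0.0
time_s: 47.95
ee_pos: [0.6111, 0.3098, 0.1981]
tool_rot: [3.138, -0.002, -1.569]
wrist_force: [-0.7, -0.5, -0.2]
gripper_width: 0.0856
grasp_force: 0.0
tape c=(606.8,308.8) L=117.1 W=56.3 ang=67.0 n=2000 zmed=27.7 z95=29.8 ((598.055908203125, 311.7325439453125), 60.12444305419922)
near things 21459 0.7464377134483567
t 48.0 now [0.6105 0.3083 0.1962] yaw -90.0 j6 -0.76 shift [-1.1  -0.35  4.52] turn [ 0.0036 -0.0023  0.0005] shift after turn [-1.09 -0.32  4.53]
```

```bash
python3 - <<'E'
from h import *
A=pts([('wrist','w11')],.56,.69,.26,.41,.022,.034); A=A[(A[:,3]>120)&(A[:,5]<60)]
(c,r)=cv2.minEnclosingCircle((A[:,:2]*1000).astype(np.float32)); print(c,r,len(A),np.median(A[:,2])); go(c[0]/1000,c[1]/1000,.083,-90)
E
```

```text
(618.3403930664062, 336.0504455566406) 28.775894165039062 1840 0.027624905223563437
t 48.0 now [0.6105 0.3083 0.1962] yaw -90.0 j6 -0.76 shift [-1.12 -0.34  4.52] turn [ 0.0036 -0.0023  0.0005] shift after turn [-1.11 -0.31  4.53]
```

```bash

python3 -m crank '[[[-0.55,-0.15,0],[0,0,0]],[[-0.55,-0.15,0],[0,0,0]],[[0,0,1],[0,0,0]],[[0,0,1],[0,0,0]],[[0,0,0.6],[0,0,0]],[[0,0,0],[0,0,0]],[[0,0,0],[0,0,0]],[[0,0,0],[0,0,0]]]'
python3 - <<'E'
from h import *
go(.6183,.336,.083,-90)
E
```

```text
time_s: 48.8
ee_pos: [0.6198, 0.3352, 0.1385]
tool_rot: [-3.139, 0.001, -1.571]
wrist_force: [-0.4, -0.0, -0.1]
gripper_width: 0.0854
grasp_force: 0.0
t 48.8 now [0.6198 0.3352 0.1385] yaw -90.0 j6 -0.78 shift [-0.03  0.06  2.22] turn [-0.0015  0.0008 -0.0003] shift after turn [-0.03  0.06  2.22]
```

```bash

python3 -m crank '[[[0,0.05,0.7],[0,0,0]],[[0,0,0.7],[0,0,0]],[[0,0,0.5],[0,0,0]],[[0,0,0.3],[0,0,0]],[[0,0,0],[0,0,0]],[[0,0,0],[0,0,0]],[[0,0,0],[0,0,0]],[[0,0,0],[0,0,0]]]'
python3 -m crank '[[[0,0,0],[0,0,0]],[[0,0,0],[0,0,0]],[[0,0,0],[0,0,0]],[[0,0,0],[0,0,0]],[[0,0,0],[0,0,0]],[[0,0,0],[0,0,0]],[[0,0,0],[0,0,0]],[[0,0,0],[0,0,0]]]' 0 60
python3 -m crank '[[[0,0,-0.5],[0,0,0]],[[0,0,-1],[0,0,0]],[[0,0,-1],[0,0,0]],[[0,0,-1],[0,0,0]],[[0,0,-1],[0,0,0]],[[0,0,-1],[0,0,0]],[[0,0,-0.2],[0,0,0]],[[0,0,0],[0,0,0.033]]]'
python3 - <<'E'
from h import *
c=np.array([.497,-.2793]);r=R.from_euler('z',-3,degrees=True).as_matrix()[:2,:2]
t=c+r@[0,-.06]; print(t); go(*t,.23,-93)
E
```

```text
time_s: 49.6
ee_pos: [0.6182, 0.3353, 0.0823]
tool_rot: [-3.141, 0.001, -1.571]
wrist_force: [-0.5, 0.5, -0.1]
gripper_width: 0.0856
grasp_force: 0.0
time_s: 50.4
ee_pos: [0.6182, 0.3354, 0.0824]
tool_rot: [-3.14, 0.001, -1.571]
wrist_force: [-0.1, 0.3, 5.5]
gripper_width: 0.0553
grasp_force: 63.8
time_s: 51.2
ee_pos: [0.618, 0.3352, 0.2251]
tool_rot: [-3.141, 0.001, -1.624]
wrist_force: [-0.2, 0.3, -2.4]
gripper_width: 0.0549
grasp_force: 63.6
[ 0.49385984 -0.33921777]
t 51.2 now [0.618  0.3352 0.2251] yaw -93.0 j6 -0.83 shift [27.2   3.53 -0.23] turn [-0.0006  0.0008 -0.0004] shift after turn [27.2   3.55 -0.19]
```

```bash

python3 -m crank '[[[0.97,0.127,0],[0,0,0]],[[0.97,0.127,0],[0,0,0]],[[0.97,0.127,0],[0,0,0]],[[0.97,0.127,0],[0,0,0]],[[0.97,0.127,0],[0,0,0]],[[0.97,0.127,0],[0,0,0]],[[0.97,0.127,0],[0,0,0]],[[0.97,0.127,0],[0,0,0]]]'
python3 -m crank '[[[0.97,0.127,0],[0,0,0]],[[0.97,0.127,0],[0,0,0]],[[0.97,0.127,0],[0,0,0]],[[0.97,0.127,0],[0,0,0]],[[0.97,0.127,0],[0,0,0]],[[0.97,0.127,0],[0,0,0]],[[0.97,0.127,0],[0,0,0]],[[0.97,0.127,0],[0,0,0]]]'
python3 -m crank '[[[0.97,0.127,0],[0,0,0]],[[0.97,0.127,0],[0,0,0]],[[0.97,0.127,0],[0,0,0]],[[0.97,0.127,0],[0,0,0]],[[0.97,0.127,0],[0,0,0]],[[0.97,0.127,0],[0,0,0]],[[0.97,0.127,0],[0,0,0]],[[0.97,0.127,0],[0,0,0]]]'
python3 -m crank '[[[0.97,0.127,0],[0,0,0]],[[0.97,0.127,0],[0,0,0]],[[0.97,0.127,0],[0,0,0]],[[0.97,0.127,0],[0,0,0]],[[0,0,0],[0,0,0]],[[0,0,0],[0,0,0]],[[0,0,0],[0,0,0]],[[0,0,0],[0,0,0]]]'
python3 - <<'E'
from h import *
go(.4939,-.3392,.0885,-93);o=get_obs();print(o['grasp_force'],o['gripper_width'])
E
```

```text
time_s: 52.0
ee_pos: [0.5817, 0.1416, 0.2227]
tool_rot: [3.14, -0.001, -1.623]
wrist_force: [0.2, 0.4, -1.4]
gripper_width: 0.0555
grasp_force: 63.5
time_s: 52.8
ee_pos: [0.5461, -0.0507, 0.2229]
tool_rot: [3.14, -0.0, -1.623]
wrist_force: [0.8, -0.0, -0.7]
gripper_width: 0.0555
grasp_force: 63.5
time_s: 53.6
ee_pos: [0.5107, -0.2429, 0.2229]
tool_rot: [3.14, 0.001, -1.623]
wrist_force: [0.4, 1.0, -0.7]
gripper_width: 0.055
grasp_force: 63.5
time_s: 54.4
ee_pos: [0.4938, -0.3376, 0.2239]
tool_rot: [3.142, 0.0, -1.622]
wrist_force: [-0.2, -0.1, -0.5]
gripper_width: 0.0554
grasp_force: 63.5
t 54.4 now [ 0.4938 -0.3376  0.2239] yaw -92.9 j6 0.21 shift [ 0.06 -0.01  5.41] turn [0.0001 0.0001 0.0007] shift after turn [ 0.06 -0.01  5.41]
63.53206258267164 0.0554033014208212
```

```bash

python3 -m crank '[[[0.05,0,1],[0,0,0]],[[0,0,1],[0,0,0]],[[0,0,1],[0,0,0]],[[0,0,1],[0,0,0]],[[0,0,0.7],[0,0,0]],[[0,0,0.4],[0,0,0]],[[0,0,0.25],[0,0,0]],[[0,0,0],[0,0,0]]]'
python3 -m crank '[[[0,0,0],[0,0,0]],[[0,0,0],[0,0,0]],[[0,0,0],[0,0,0]],[[0,0,0],[0,0,0]],[[0,0,0],[0,0,0]],[[0,0,0],[0,0,0]],[[0,0,0],[0,0,0]],[[0,0,0],[0,0,0]]]' 85
python3 -m crank '[[[0,0,-0.5],[0,0,0]],[[0,0,-1],[0,0,0]],[[0,0,-1],[0,0,0]],[[0,0,-1],[0,0,0]],[[0,0,-1],[0,0,0]],[[0,0,-1],[0,0,0]],[[0,0,0],[0,0,0]],[[0,0,0],[0,0,0]]]'
python3 - <<'E'
from h import *
shot('side','side3');shot('scene','scene2');shot('wrist','w12'); ortho([('wrist','w12'),('side','side3')],.3,.63,-.43,-.13,.6,'o12',-.01,.1)
V=[('side','side3')]
for n,b in dict(knob=(.3,.4,-.35,-.2,.034,.06),items=(.41,.59,-.39,-.17,.025,.06),shelf=(.58,.85,-.46,-.1,.058,.067)).items(): print(n,rect(pts(V,*b)),pts(V,*b)[:,2].max())
go(.29,-.27,.23,-92)
E
```

```text
time_s: 55.2
ee_pos: [0.4936, -0.3393, 0.0899]
tool_rot: [3.141, 0.0, -1.623]
wrist_force: [0.8, 0.4, -0.0]
gripper_width: 0.0552
grasp_force: 63.6
time_s: 56.0
ee_pos: [0.4936, -0.3396, 0.0902]
tool_rot: [3.142, -0.0, -1.623]
wrist_force: [0.5, 0.3, -0.1]
gripper_width: 0.0727
grasp_force: 0.0
time_s: 56.8
ee_pos: [0.4938, -0.3396, 0.2291]
tool_rot: [-3.14, -0.0, -1.623]
wrist_force: [-0.5, -1.5, -0.8]
gripper_width: 0.0725
grasp_force: 0.0Traceback (most recent call last):
  File "<stdin>", line 2, in <module>
  File "h.py", line 46, in ortho
    a=int((x1-g)*1000/mm); im[a,::4]=255; cv2.putText(im,f'{g:.1f}',(0,a-2),0,.35,(255,255,255),1)
                           ~~^^^^^^^
IndexError: index 550 is out of bounds for axis 0 with size 550
```

```bash

python3 - <<'E'
from h import *
ortho([('wrist','w12'),('side','side3')],.305,.63,-.43,-.13,.6,'o12',-.01,.1)
V=[('side','side3')]
for n,b in dict(knob=(.3,.4,-.35,-.2,.034,.06),items=(.41,.59,-.39,-.17,.025,.06)).items(): print(n,rect(pts(V,*b)),pts(V,*b)[:,2].max())
for f in ('wrist','w12'),('wrist','w10'),('side','side3'),('scene','scene2'):
    A=pts([f],.58,.66,-.44,-.15,.056,.068)
    if len(A)<100: continue
    e=[]
    for y in np.arange(-.43,-.15,.01):
        a=A[(A[:,1]>y)&(A[:,1]<y+.01)]
        if len(a)>5: e.append((y+.005,np.percentile(a[:,0],2)))
    e=np.array(e)
    k=np.polyfit(e[:,0],e[:,1],1); print(f,len(e),'edge at y=-.293',np.polyval(k,-.293),'slope deg',np.degrees(np.arctan(k[0])),'ymax',A[:,1].max(),'ymin',A[:,1].min())
W=[('wrist','w12')]; print('knob w',rect(pts(W,.3,.4,-.35,-.2,.034,.06)))
go(.352,-.272,.23,-93)
E
```

```text
knob c=(349.4,-272.8) L=43.2 W=13.5 ang=88.3 n=195 zmed=41.3 z95=43.4 0.04462722753176451
items c=(479.8,-278.6) L=157.6 W=126.5 ang=67.0 n=1782 zmed=33.1 z95=36.1 0.038461012665776284
('wrist', 'w12') 23 edge at y=-.293 0.6104122692436036 slope deg 9.633353949997922 ymax -0.1515364729980746 ymin -0.43880885278615184
('wrist', 'w10') 27 edge at y=-.293 0.6018574847700424 slope deg 0.28957137562049673 ymax -0.1519418192035158 ymin -0.4130482190169751
('side', 'side3') 23 edge at y=-.293 0.6111894755062143 slope deg 11.008093752105639 ymax -0.1706118945074631 ymin -0.4382657250148926
('scene', 'scene2') 28 edge at y=-.293 0.6017706649172251 slope deg 1.2749024246484462 ymax -0.1501435791843303 ymin -0.4397057334969853
knob w c=(351.4,-273.3) L=44.3 W=14.5 ang=85.5 n=717 zmed=40.3 z95=41.6
t 57.0 now [ 0.4932 -0.3394  0.2267] yaw -93.0 j6 0.22 shift [-2.4   5.78 -0.12] turn [0.001  0.0004 0.0001] shift after turn [-2.4   5.78 -0.13]
```

View pics/o12.png

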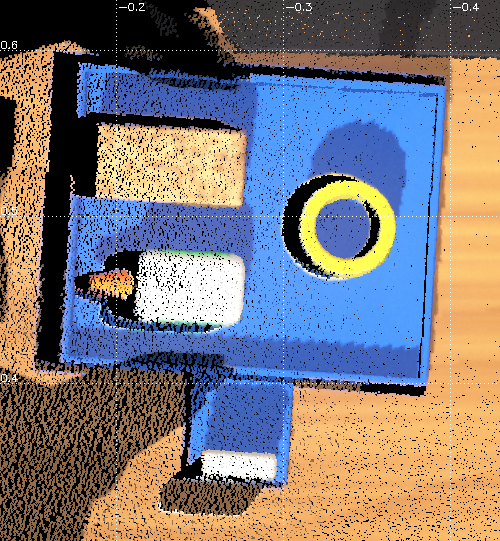

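Tape, sander and glue lie flat and apart in the tray. Now grasp the knob (≈(.3515,-.273), yaw −3°).

```bash

python3 -m crank '[[[-0.4,0.96,0],[0,0,0]],[[-0.4,0.96,0],[0,0,0]],[[-0.4,0.96,0],[0,0,0]],[[-0.4,0.96,0],[0,0,0]],[[-0.4,0.96,0],[0,0,0]],[[-0.36,0.98,0],[0,0,0]],[[0,0,0],[0,0,0]],[[0,0,0],[0,0,0]]]' 52
python3 -m crank '[[[0,0,0.9],[0,0,0]],[[0,0,1],[0,0,0]],[[0,0,1],[0,0,0]],[[0,0,1],[0,0,0]],[[0,0,0.8],[0,0,0]],[[0,0,0.6],[0,0,0]],[[0,0,0.25],[0,0,0]],[[0,0,0],[0,0,0]]]'
python3 - <<'E'
from h import *
go(.3515,-.273,.0875,-93);print(get_obs()['wrist_force'])
E
```

```text
time_s: 57.75
ee_pos: [0.3522, -0.273, 0.2275]
tool_rot: [-3.141, -0.0, -1.623]
wrist_force: [0.9, 0.6, 0.5]
gripper_width: 0.0444
grasp_force: 0.0
time_s: 58.55
ee_pos: [0.3521, -0.2731, 0.0878]
tool_rot: [3.139, 0.0, -1.623]
wrist_force: [0.6, -0.5, 0.0]
gripper_width: 0.0448
grasp_force: 0.0
t 58.5 now [ 0.3521 -0.2731  0.0878] yaw -93.0 j6 0.15 shift [-0.    0.02  0.01] turn [ 0.0017  0.0003 -0.    ] shift after turn [-0.    0.02  0.01]
[ 0.63463752 -0.49017171  0.03264443]
```

```bash

python3 -m crank '[[[0,0,0],[0,0,0]],[[0,0,0],[0,0,0]],[[0,0,0],[0,0,0]],[[0,0,0],[0,0,0]],[[0,0,0],[0,0,0]],[[0,0,0],[0,0,0]],[[0,0,0],[0,0,0]],[[0,0,0],[0,0,0]]]' 0 90
python3 -m crank '[[[0.07,0,0],[0,0,-0.002]],[[0.08,0,0],[0,0,-0.003]],[[0.08,0,0],[0,0,-0.003]],[[0.08,0,0],[0,0,-0.003]],[[0.08,0,0],[0,0,-0.003]],[[0.08,0,0],[0,0,-0.003]],[[0.06,0,0],[0,0,0]],[[0,0,0],[0,0,0]]]'
python3 - <<'E'
from h import *
go(.5575,-.2917,.0878,-91.5);o=get_obs();print(o['grasp_force'],o['gripper_width'])
shot('scene','scene3');shot('side','side4')
V=[('side','side4')]
print(rect(pts(V,.41,.59,-.30,-.17,.028,.045)))
# right rim direction of tray from red/blue in side view
A=pts(V,.38,.61,-.43,-.36,.012,.024); A=A[(A[:,5]>100)&(A[:,3]<90)]
e=[]
for x in np.arange(.42,.58,.01):
    a=A[(A[:,0]>x)&(A[:,0]<x+.01)]
    if len(a)>4: e.append((x,np.percentile(a[:,1],5)))
e=np.array(e); print(len(e)); 
if len(e)>4: k=np.polyfit(e[:,0],e[:,1],1); print('tray yaw',np.degrees(np.arctan(k[0])),'right side y at .5',np.polyval(k,.5))
E
```

```text
time_s: 59.35
ee_pos: [0.3527, -0.2735, 0.0901]
tool_rot: [-3.14, -0.001, -1.623]
wrist_force: [-3.2, -0.1, 6.1]
gripper_width: 0.0121
grasp_force: 89.0
time_s: 60.15
ee_pos: [0.3529, -0.2861, 0.0901]
tool_rot: [-3.139, 0.0, -1.595]
wrist_force: [-0.1, 4.9, 5.9]
gripper_width: 0.0125
grasp_force: 89.0
t 60.1 now [ 0.3529 -0.2861  0.0901] yaw -91.4 j6 0.21 shift [ 0.03 -8.19  0.11] turn [-0.0017  0.0001  0.0013] shift after turn [ 0.01 -8.19  0.09]
89.01764273643494 0.012465458201338478
c=(494.9,-236.9) L=117.4 W=92.7 ang=0.1 n=1832 zmed=34.4 z95=36.5
5
tray yaw -2.049916237898689 right side y at .5 -0.39691860998968115
```

```bash

python3 -m crank '[[[0,-0.15,0],[0,0,0]],[[0,-0.25,0],[0,0,0]],[[0,-0.35,0],[0,0,0]],[[0,-0.35,0],[0,0,0]],[[0,-0.35,0],[0,0,0]],[[0,-0.35,0],[0,0,0]],[[0,-0.35,0],[0,0,0]],[[0,-0.35,0],[0,0,0]]]'
python3 -m crank '[[[0,-0.35,0],[0,0,0]],[[0,-0.35,0],[0,0,0]],[[0,-0.35,0],[0,0,0]],[[0,-0.35,0],[0,0,0]],[[0,-0.35,0],[0,0,0]],[[0,-0.35,0],[0,0,0]],[[0,-0.35,0],[0,0,0]],[[0,-0.25,0],[0,0,0]]]'
python3 - <<'E'
from h import *
go(.5575,-.2917,.0901,-91.5);o=get_obs();print(o['grasp_force'],o['wrist_force'])
E
```

```text
time_s: 61.05
ee_pos: [0.414, -0.2886, 0.0902]
tool_rot: [3.14, -0.001, -1.596]
wrist_force: [-7.0, 0.6, 9.4]
gripper_width: 0.0122
grasp_force: 89.4
time_s: 61.85
ee_pos: [0.4816, -0.2903, 0.0902]
tool_rot: [3.14, -0.001, -1.596]
wrist_force: [-8.0, -0.3, 8.1]
gripper_width: 0.0125
grasp_force: 89.4
t 61.9 now [ 0.4816 -0.2903  0.0902] yaw -91.5 j6 0.16 shift [-0.02 -3.04 -0.  ] turn [ 0.0009 -0.0008  0.0005] shift after turn [-0.02 -3.04  0.  ]
89.43113565444946 [-8.02972847 -0.34729258  8.05424847]
```

```bash

python3 -m crank '[[[0,-0.3,0],[0,0,0]],[[0,-0.35,0],[0,0,0]],[[0,-0.35,0],[0,0,0]],[[0,-0.35,0],[0,0,0]],[[0,-0.35,0],[0,0,0]],[[0,-0.3,0],[0,0,0]],[[0,-0.2,0],[0,0,0]],[[0,0,0],[0,0,0]]]'
python3 - <<'E'
from h import *
go(.5575,-.2917,.0901,-91.5);o=get_obs();print(o['grasp_force'],o['wrist_force'])
p,d,T=shot('scene','scene4');shot('side','side5')
E
```

```text
time_s: 62.65
ee_pos: [0.537, -0.2916, 0.0902]
tool_rot: [3.142, -0.001, -1.596]
wrist_force: [-3.9, -0.5, 6.2]
gripper_width: 0.012
grasp_force: 89.0
t 62.6 now [ 0.537  -0.2916  0.0902] yaw -91.4 j6 0.14 shift [-0.02 -0.82  0.  ] turn [ 0.     -0.0008  0.0006] shift after turn [-0.02 -0.82  0.  ]
89.03459787368774 [-3.88526101 -0.52482534  6.24973453]
```

View pics/side5.png

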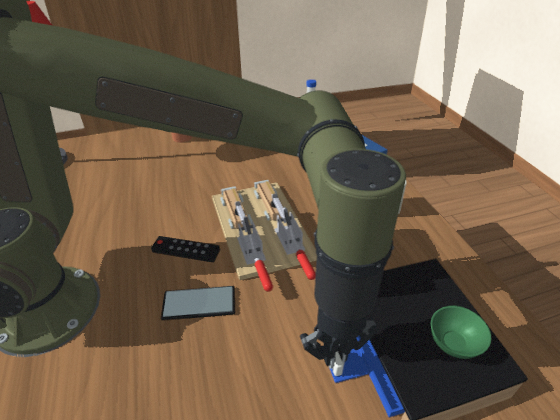

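Tray nearly in, going straight (blue front wall still outside, knob at (338,365)). Push the last 20 mm.

```bash

python3 -m crank '[[[0,-0.15,0],[0,0,0]],[[0,-0.2,0],[0,0,0]],[[0,-0.2,0],[0,0,0]],[[0,-0.17,0],[0,0,0]],[[0,-0.1,0],[0,0,0]],[[0,0,0],[0,0,0]],[[0,0,0],[0,0,0]],[[0,0,0],[0,0,0]]]'
python3 -m crank '[[[0,0,0],[0,0,0]],[[0,0,0],[0,0,0]],[[0,0,0],[0,0,0]],[[0,0,0],[0,0,0]],[[0,0,0],[0,0,0]],[[0,0,0],[0,0,0]],[[0,0,-0.3],[0,0,0]],[[0,0,-0.6],[0,0,0]]]' 36
python3 -m crank '[[[0,0,-1],[0,0,0]],[[0,0,-1],[0,0,0]],[[0,0,-1],[0,0,0]],[[0,0,-1],[0,0,0]],[[0,0.8,-0.5],[0,0,0]],[[0,0.8,0],[0,0,0]],[[0,0.8,0],[0,0,0]],[[0,0.8,0],[0,0,0]]]'
python3 - <<'E'
from h import *
shot('wrist','w13');shot('side','side6')
for f in ('wrist','w13'),('side','side6'):
    K=pts([f],.5,.6,-.35,-.23,.034,.046); K=K[K[:,3:].min(1)>120]
    if len(K)>5: print(f,'knob',rect(K))
    A=pts([f],.57,.64,-.42,-.17,.056,.068)
    e=np.array([(y,np.percentile(a[:,0],1)) for y in np.arange(-.41,-.17,.01) for a in [A[(A[:,1]>y)&(A[:,1]<y+.01)]] if len(a)>8])
    if len(e): print('edge',np.median(e[:,1]))
o=get_obs();print(o['ee_pos'],o['time_s'])
E
```

```text
time_s: 63.55
ee_pos: [0.557, -0.2922, 0.0902]
tool_rot: [3.141, -0.001, -1.596]
wrist_force: [-4.6, -0.2, 5.8]
gripper_width: 0.0122
grasp_force: 89.1
time_s: 64.35
ee_pos: [0.5567, -0.2914, 0.1109]
tool_rot: [3.139, 0.001, -1.596]
wrist_force: [-0.1, -0.2, -0.6]
gripper_width: 0.0306
grasp_force: 0.0
time_s: 65.15
ee_pos: [0.4767, -0.2896, 0.2257]
tool_rot: [-3.14, -0.001, -1.596]
wrist_force: [-0.5, 0.3, -0.0]
gripper_width: 0.0307
grasp_force: 0.0
('wrist', 'w13') knob c=(556.4,-292.0) L=43.5 W=14.7 ang=88.7 n=800 zmed=40.4 z95=41.7
edge 0.5992307747952869
('side', 'side6') knob c=(554.3,-291.4) L=43.6 W=14.1 ang=88.3 n=192 zmed=40.8 z95=43.0
edge 0.5987901688986881
[ 0.47607368 -0.28982459  0.22631985] 65.25
```

View pics/w13.png

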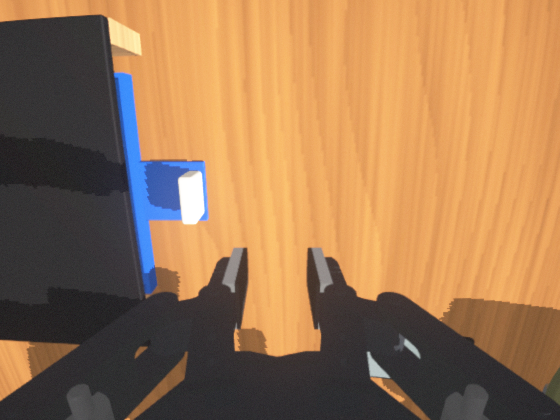

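The tray is home: knob at (192,197), centre about 3–4 mm short of the shelf's centre, within the window, with only the knob and tongue outside the front edge. Quick check of the clamps, then hand in.

```bash
python3 - <<'E'
from h import *
v=[('side','side6')]
for n,x in (('A',.4655),('B',.5605)):
    A=pts(v,x-.03,x+.03,-.125,-.03,.015,.16); r=A[(A[:,3]>90)&(A[:,4]<70)]
    print(n,len(r),np.percentile(r[:,2],[5,50,98]).round(3), rect(pts(v,x-.05,x+.02,.16,.255,.034,.046)))
job_done()
E
```

```text
A 165 [0.042 0.046 0.049] c=(454.3,206.7) L=89.3 W=35.9 ang=-88.1 n=247 zmed=41.0 z95=43.4Traceback (most recent call last):
  File "<stdin>", line 5, in <module>
    return _quantile_unchecked(
        a, q, axis, out, overwrite_input, method, keepdims, weights)
    return _ureduce(a,
                    func=_quantile_ureduce_func,
    ...<5 lines>...
                    overwrite_input=overwrite_input,
                    method=method)
    r = func(a, **kwargs)
    result = _quantile(arr,
                       quantiles=q,
    ...<2 lines>...
                       out=out,
                       weights=wgt)
    slices_having_nans = np.isnan(arr[-1, ...])
                                  ~~~^^^^^^^^^
IndexError: index -1 is out of bounds for axis 0 with size 0
```

```bash
python3 - <<'E'
from h import *
for f in (('side','side5'),('wrist','w9'),('scene','scene4')):
    A=pts([f],.53,.59,-.125,-.03,.015,.16); r=A[(A[:,3]>90)&(A[:,4]<70)&(A[:,5]<70)]
    if len(r)>5: print(f,len(r),np.percentile(r[:,2],[5,50,98]).round(3))
job_done(); print('done')
E
```

```text
('side', 'side5') 192 [0.036 0.045 0.048]
('wrist', 'w9') 988 [0.037 0.042 0.045]
('scene', 'scene4') 104 [0.037 0.043 0.047]
the job is handed in; nothing more can be done
done
```

I handed the job in at about 65 s: both rails are clamped flat in the jig, the glue, sander and tape (no wax tin was there) lie flat and apart in the tray, and the tray is home under the shelf with only its knob and tongue showing.

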